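# Stack two brass blanks and hold the lens flap at the pointer

### The arm

A 6-joint arm with a two-finger parallel gripper is mounted at the origin on a cart in front of the work surface, level with it; the furniture and walls round the work are solid. World frame = base frame: x ahead of the robot, y to its left, z up, the work surface at z = 0. Lengths are in m, angles in rad, forces in N, time in s.
With the tool pointing down it reaches from about 0.325 to 0.775 m from the base axis. Payload 9.3 kg.
Tool frame: the origin (TCP) lies on the centre line of the jaws, within the pads' length; the fingertips stand 25 mm ahead of it and the grasp point (between the pads) lies 6 mm ahead of it (ctrl.nose_length is the distance from the TCP to the fingertips, in m); z points along the fingers, y is the direction in which the jaws open and shut (so a half turn about z gives the same grasp; the last joint's range is limited). The gripper opens to 85 mm and grips with 20 to 120 N. Pads are 22 mm wide; open, the fingers measure 114 mm over their backs; the gripper's body (76 mm by 85 mm) begins 54 mm behind the grasp point. The pads swing forward as they close: fully open they stand 13 mm farther back than shut.
Start: joints at [1.041, 0.259, 0.021, 1.334, 0, 1.418], TCP at [0.202, 0.511, 0.217] pointing down, gripper open.
Joint ranges: [-3.04, 3.04], [-0.91, 1.82], [-1.04, 1.36], [-1.92, 1.95], [-1.52, 1.45], [-3.14, 3.14]. Speed limits (rad/s): [2.22, 2.22, 2.79, 3.14, 3.14, 3.14].

### API

Orientations are given as a 3x3 rotation matrix whose columns are the frame's x, y, z axes.
In Python, from cell import ctrl gives the robot as it stands.
- The arm moves only by the tool drive_tool, never from a script. Its argument "motion" is text: rows parted by semicolons, each of 7 numbers parted by spaces: the gripper command: -1 is shut, 1 is fully open, values between are in proportion, then the shift along the tool's x, y, z in m, then the turn, a rotation vector about the tool's x, y, z in degrees. A call has exactly 8 rows; each row is the pose to reach, as a shift and turn from the pose measured when the call began, along the tool's axes at that moment; what a row does not reach only later rows make up. A row lasts 1/8 s, in which the tool goes at most 62.5 mm and 10.7 degrees, less where a joint would pass 70% of its speed; a pose out of reach is approached as far as the arm can. A call with a gripper value outside its range is refused whole. The fingers move at their own pace and stop on an object; "force" is the grip in N (left out, the last holds). Time passes only in rows, so rows that repeat a pose let the fingers close, or fill a call up. It gives the time, the measured TCP pose, the force and the opening at its end, in the units of the state.
- ctrl.observe(): the state, without advancing time (a new reading comes with each control period).
- ctrl.grab_frame(name): name is "side" or "top"; returns (picture, depth): 420x560x3 uint8, red, green, blue; 420x560 float32, m along the optical axis (not along the pixel's ray), 0 where there is no reading.
- ctrl.camera_model(name): a dict with "fx", "fy", "cx", "cy" (pixels), "origin" and "attitude" of the camera in the world. Camera axes: x right, y up, looking along -z (the intrinsics and any distortion apply to the point x, -y, -z); pixel columns grow to the right and rows downward; lengths in m; the calibration is good to about 2 mm. A picture is of the moment at which its call begins. camera_model takes no time and is no camera call.
- ctrl.job_done(): hands the job in, once; it reports no verdict.
The state is a dict: "time_s": time; "q": joint angles; "qvel": joint speeds; "tau": joint torques, N m; "ee_pos": TCP position; "tool_rot": TCP orientation; "contact_force": force on the tool from outside, world axes, zero at the start; "ft_torque": the same for the moment, N m; "gripper_width": finger opening in m.
Only numpy, scipy, OpenCV 4.12 (cv2) and the standard library are available. Lean on these libraries where they do the work, as an engineer would, in place of code of your own. Each camera call takes 0.05 s, during which the arm holds its last target.

### The job

Build the lay-up for inspection: lay the wide brass disc flat and centred on the round stage of the stand, then the small disc flat and centred on top of it. Then take the lens flap by its grip bar and lower it gently, never letting it drop, until it lies at the same angle as the brass pointer arm beside it; finish while holding it still there by the bar, since nothing else keeps it up. Do not shift the pointer, and leave the other loose things on the bench where they are.

Things in the scene. Friction and masses are not known exactly. Their poses are not given: they have to be found in the camera images.
- wide_disc: flat round brass disc, 50 mm across, 10 mm thick, 0.13 kg nominal, lying on the bench; origin at the centre of its underside, z up
- small_disc: flat round brass disc, 32 mm across, 10 mm thick, 0.06 kg nominal, lying on the bench; origin at the centre of its underside, z up
- stage_top (a point): centre of the top face of the stand's round steel stage, 68 mm across, 26 mm above the bench. The stand is fixed: a grey base plate 190 mm (x) by 130 mm (27 mm wider at the pointer), 12 mm high, hinge at its back. Axes are the stand's: x from the stage towards the hinge (away from the robot, give or take the yaw), y to the pointer's side, z up
- flap: hinged lens flap: aluminium frame 84 mm wide, 6 mm thick, 0.17 kg, out to 100 mm from the hinge. Origin on the hinge axis (its y, along the stand's y), 95 mm behind the stage centre, 60 mm above the bench; x points from grip bar to hinge. Angle above level: 0 level (clears the stack), 1.57 upright, starts leaning back on its stop at 1.8 rad. The hinge is free: short of upright it falls unless held
- grip_bar (a point): middle of the flap's grip bar: round steel, 10 mm thick, parallel to the hinge and 140 mm from it (higher than the hinge by 140 mm x sin of the angle), between two side arms 66 mm clear apart, 35 mm clear of the frame's edge, so that fingers can straddle it from above; it can turn between the fingers. y along the bar, x from bar to hinge
- pointer (a joint): angle of the brass pointer arm above level (rad), counted as for the flap; it differs each time (0.45 to 1.0), and stays by friction (0.4 N m). The flap shall have this same angle
- pointer_tip (a point): centre of the round tip of the brass pointer arm, 140 mm from the same hinge axis, 76 mm to the stand's +y side of the flap's middle; the arm is 3 mm thick and 7 mm high. x points from the tip to the hinge axis. When the flap is right, the grip bar is in line with this tip
- flux_pot: bystander: round stoneware pot, 53 mm across, 32 mm high; origin at the centre of its underside
- charcoal_lump: bystander: dark charred lump, 36x58x32 mm; origin at the centre of its underside
- tweezers: bystander: fine steel tweezers, 9x105x5 mm, lying flat; origin at the centre of the underside
- brass_tin: bystander: round closed brass tin, 62 mm across, 23 mm high; origin at the centre of its underside
- lighter: bystander: pale lighter body, 21x68x11 mm, lying flat; origin at the centre of its underside
Mind the look-alikes: they are no part of the job. Leave any green look-alike of the wide_disc alone.

How it is judged:
By the outcome, as a careful person would: the job done as asked, in the order asked, and still so for the second after the job is handed in, while the arm keeps its last pose, push and grip.
It also fails if it takes over 72 s, if anything falls off the work surface, if the arm or the gripper's body presses on something with over 40 N, if the wrist force passes 120 N, or if a joint passes its speed limit or range.

## Working session

There is one attempt and no reset: what is moved stays moved. The work goes in short steps, Python scripts to look and compute and a tool call to move; the robot and the scene stay as the last step left them, time stands still between calls to the robot, and variables do not carry over. Pictures are saved under pics/ and viewed, and the job is handed in when it is done.

Besides the shell and the picture viewer there is one more tool, called as name(argument=value, ...) on one line, values as JSON. drive_tool: Moves the arm, as the interface text tells. Its arguments: {"type":"object","properties":{"motion":{"type":"string"},"force":{"type":"number"}},"required":["motion"]}

```bash
ls; mkdir -p pics
python3 - <<'E'
from cell import ctrl
import cv2,numpy as np
for n in("side","top"):
    p,d=ctrl.grab_frame(n); np.savez(f"pics/{n}0.npz",p=p,d=d)
    cv2.imwrite(f"pics/{n}0.png",p[:,:,::-1]); print(n,ctrl.camera_model(n),(d>0).mean())
print(ctrl.observe(),ctrl.nose_length)
E
```

```text
pics
side {'fx': 534.5918623021997, 'fy': 534.5918623021997, 'cx': 279.3531127868362, 'cy': 209.18372936567775, 'origin': array([-0.06193959, -0.9033029 ,  0.67529093]), 'attitude': array([[ 0.85790165,  0.25186642, -0.44784826],
       [-0.51368827,  0.40115589, -0.7584183 ],
       [-0.01136314,  0.8807027 ,  0.47353313]])} 0.9958588435374149
top {'fx': 401.7002633965046, 'fy': 401.7002633965046, 'cx': 280.3157966662099, 'cy': 212.95217405518662, 'origin': array([0.32638465, 0.07183766, 1.09496294]), 'attitude': array([[-6.62738531e-06,  9.81248350e-01, -1.92747700e-01],
       [-9.99831018e-01,  3.53678114e-03,  1.80395767e-02],
       [ 1.83830113e-02,  1.92715249e-01,  9.81082513e-01]])} 0.9960331632653061
{'time_s': 0.1, 'q': array([ 1.04140579e+00,  2.59132418e-01,  2.08387290e-02,  1.33372983e+00,
       -5.47003508e-06,  1.41815771e+00]), 'qvel': array([-0.00100753, -0.00275128,  0.00239311, -0.0011926 ,  0.00070445,
        0.00033966]), 'tau': array([ 4.57346105e-03, -5.56692731e+01,  3.45072162e+01,  1.16344859e-02,
       -2.01309099e-04,  1.73981141e-05]), 'ee_pos': array([0.20222829, 0.5111699 , 0.21602896]), 'tool_rot': array([[-9.29864460e-01,  3.67901764e-01, -6.15019198e-04],
       [ 3.67902234e-01,  9.29863871e-01, -1.06196928e-03],
       [ 1.81183762e-04, -1.21375442e-03, -9.99999247e-01]]), 'contact_force': array([-0.6180023 ,  1.21247891, -0.15762377]), 'ft_torque': array([-0.01415611,  0.01664103,  0.04669596]), 'gripper_width': 0.08523337118132357} 0.025
```

View pics/side0.png

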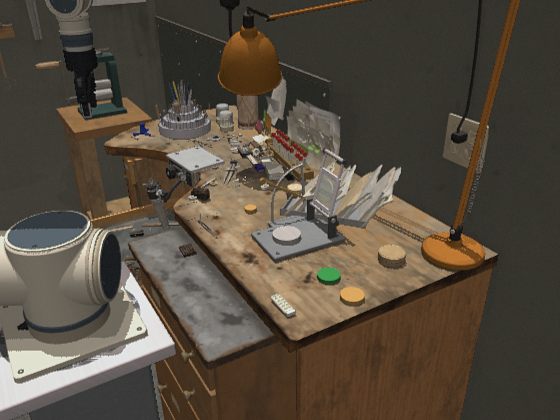

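View pics/top0.png

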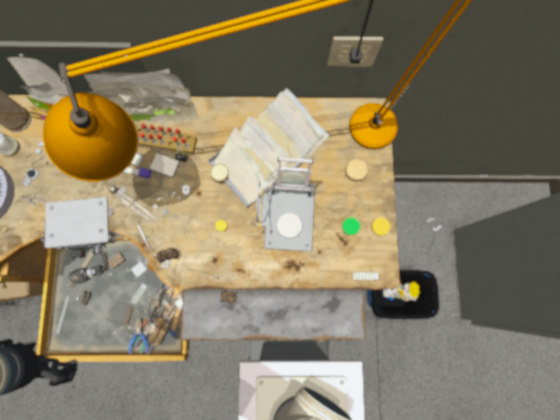

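```bash
cat > h.py <<'E'
import numpy as np,cv2
from cell import ctrl
def cam(n): return ctrl.camera_model(n)
def ray(n,u,v):
    c=cam(n); d=np.array([(u-c['cx'])/c['fx'],-(v-c['cy'])/c['fy'],-1.]); return np.array(c['origin']),np.array(c['attitude'])@d
def onz(n,u,v,z):
    o,d=ray(n,u,v); return o+d*(z-o[2])/d[2]
def atd(n,u,v,dep):
    o,d=ray(n,u,v); return o+d*dep
def proj(n,P):
    c=cam(n); p=np.array(c['attitude']).T@(np.asarray(P)-c['origin']); return np.array([c['cx']+c['fx']*p[0]/-p[2], c['cy']-c['fy']*p[1]/-p[2]])
def load(n,k): z=np.load(f"pics/{n}{k}.npz"); return z['p'],z['d']
def grab(n,k):
    p,d=ctrl.grab_frame(n); np.savez(f"pics/{n}{k}.npz",p=p,d=d); return p,d
def crop(p,box,s,name):
    x0,y0,x1,y1=box; cv2.imwrite(f"pics/{name}.png",cv2.resize(p[y0:y1,x0:x1,::-1],None,fx=s,fy=s,interpolation=cv2.INTER_CUBIC))
E
python3 - <<'E'
from h import *
print(cam('top').keys(), ctrl.observe()['time_s'])
p,d=load('top',0); crop(p,(200,140,400,290),4,'t0c')
p,d=load('side',0); crop(p,(180,140,420,320),3.3,'s0c')
E
```

```text
dict_keys(['fx', 'fy', 'cx', 'cy', 'origin', 'attitude']) 0.1
```

View pics/t0c.png

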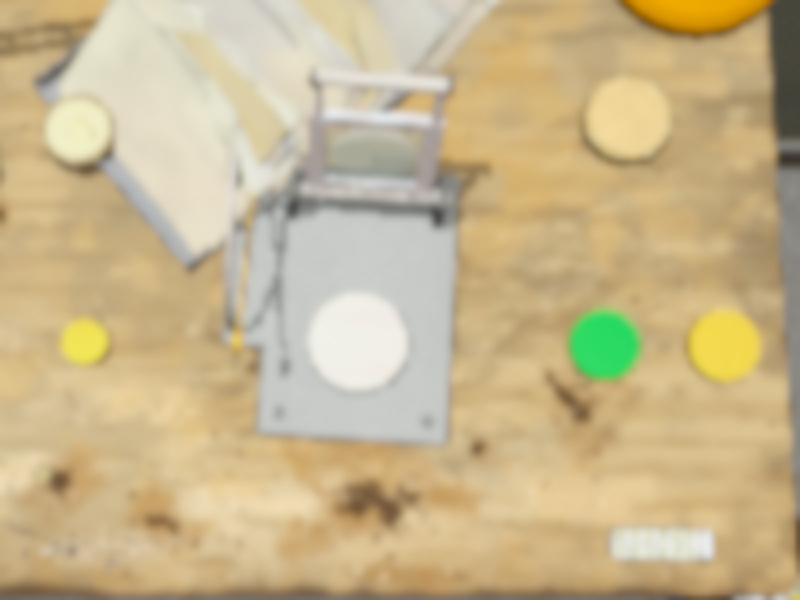

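View pics/s0c.png

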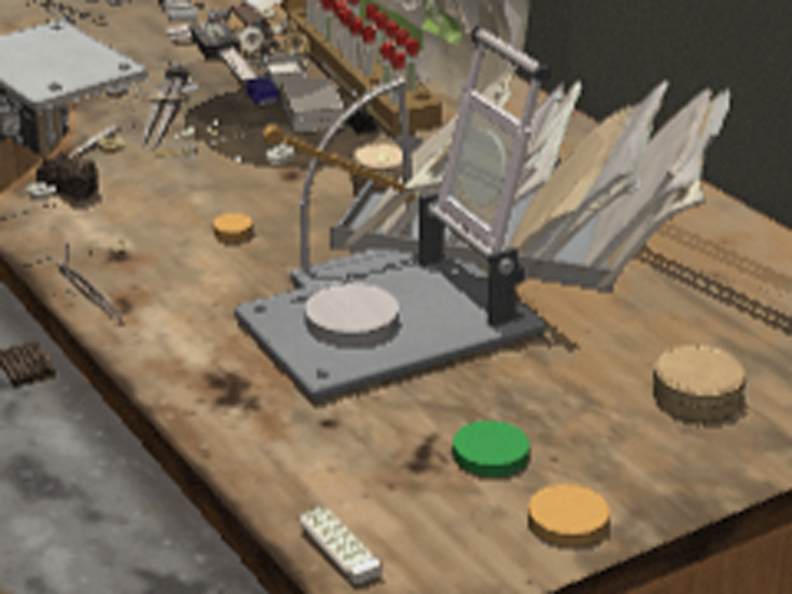

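Run:
```python
from h import *
def blob(n,p,box,hr,smin,vmin=60):
    hsv=cv2.cvtColor(p,cv2.COLOR_RGB2HSV); x0,y0,x1,y1=box
    m=cv2.inRange(hsv,(hr[0],smin,vmin),(hr[1],255,255)); mm=np.zeros_like(m); mm[y0:y1,x0:x1]=m[y0:y1,x0:x1]
    k,l,s,c=cv2.connectedComponentsWithStats(mm); i=1+np.argmax(s[1:,4])
    return (l==i)
T,Td=load('top',0);S,Sd=load('side',0)
hs=cv2.cvtColor(T,cv2.COLOR_RGB2HSV); hS=cv2.cvtColor(S,cv2.COLOR_RGB2HSV)
for u,v in[(381,226),(221,226),(351,226),(289,225),(300,210),(395,240),(205,240)]: print('T',u,v,hs[v,u],atd('top',u,v,Td[v,u]).round(4))
for u,v in[(352,294),(250,207),(329,272),(287,234)]: print('S',u,v,hS[v,u],atd('side',u,v,Sd[v,u]).round(4))
def rep(n,m,z):
    c,_=cv2.findContours(m.astype(np.uint8),0,1); c=max(c,key=cv2.contourArea)[:,0]
    P=np.array([onz(n,u,v,z)[:2] for u,v in c]); (x,y),r=cv2.minEnclosingCircle(P.astype(np.float32)*1000)
    vs,us=np.nonzero(m); C=onz(n,us.mean(),vs.mean(),z)
    A=m.sum(); print(n,'px',us.mean().round(1),vs.mean().round(1),A,'cent',C.round(4),'mec',round(x,1),round(y,1),round(r,1))
rep('top',blob('top',T,(365,210,397,243),(18,35),170),.01)
rep('top',blob('top',T,(208,214,234,238),(18,35),170),.01)
```

```text
T 381 226 [ 25 173 243] [ 0.5035 -0.2241  0.013 ]
T 221 226 [ 27 162 242] [0.5025 0.2136 0.0111]
T 351 226 [ 70 205 219] [ 0.5044 -0.1429  0.006 ]
T 289 225 [ 27  10 241] [0.5032 0.0288 0.0271]
T 300 210 [ 53   5 202] [ 0.5481 -0.0024  0.0099]
T 395 240 [ 20  94 209] [ 0.467  -0.2654 -0.003 ]
T 205 240 [ 20  83 210] [ 0.4658  0.258  -0.0027]
S 352 294 [ 17 146 219] [ 0.506  -0.2265  0.0095]
S 250 207 [ 18 144 219] [0.5064 0.2117 0.0115]
S 329 272 [ 64 146 159] [ 0.5113 -0.1393  0.0098]
S 287 234 [ 12  21 202] [0.5029 0.0193 0.0271]
top px 380.1 226.2 176 cent [ 0.5033 -0.2225  0.01  ] mec 504.4 -222.4 21.8Traceback (most recent call last):
  File "<stdin>", line 17, in <module>
  File "<stdin>", line 5, in blob
    return _wrapfunc(a, 'argmax', axis=axis, out=out, **kwds)
    return bound(*args, **kwds)
ValueError: attempt to get argmax of an empty sequence
```

```bash
cat >> h.py <<'E'
def disc(n,p,uv,z,half,ch,thr,gt=True,smin=None,k=8):
    """subpixel centre of a disc: threshold channel ch ('S','V' or 'R-B') on enlarged crop"""
    u,v=uv; x0,y0=u-half,v-half
    c=p[y0:v+half+1,x0:u+half+1]; c=cv2.resize(c,None,fx=k,fy=k,interpolation=cv2.INTER_CUBIC)
    h=cv2.cvtColor(c,cv2.COLOR_RGB2HSV).astype(int); a={'S':h[...,1],'V':h[...,2]}[ch]
    m=(a>thr) if gt else (a<thr)
    if smin is not None: m&=smin(h)
    m=m.astype(np.uint8); m=cv2.morphologyEx(m,cv2.MORPH_OPEN,np.ones((9,9)))
    q,l,s,_=cv2.connectedComponentsWithStats(m); i=l[half*k,half*k]; m=(l==i).astype(np.uint8)
    cs,_=cv2.findContours(m,0,1); cc=max(cs,key=cv2.contourArea)[:,0].astype(float)
    cc=(cc+.5)/k-.5+[x0,y0]
    P=np.array([onz(n,a,b,z)[:2] for a,b in cc]); e=cv2.fitEllipse((P*1000).astype(np.float32))
    return P,e,m
E
python3 - <<'E'
from h import *
T,Td=load('top',0);S,Sd=load('side',0)
big=[]
for nm,n,p,uv,z,half,ch,thr,sm in [
 ('wide','top',T,(380,226),.01,14,'S',130,None),('small','top',T,(221,226),.01,11,'S',125,None),('stage','top',T,(289,225),.026,20,'V',222,lambda h:h[...,1]<30),
 ('wide','side',S,(352,294),.01,18,'V',185,lambda h:h[...,1]>115),('small','side',S,(250,207),.01,11,'V',185,lambda h:h[...,1]>115),('stage','side',S,(287,234),.026,22,'V',165,lambda h:h[...,1]<50)]:
    P,e,m=disc(n,p,uv,z,half,ch,thr,True,sm); print(nm,n,'ell',[np.round(x,1) for x in e],'ext',P.min(0).round(4),P.max(0).round(4))
    big.append(cv2.resize(m*255,(200,200)))
cv2.imwrite('pics/masks.png',np.vstack([np.hstack(big[:3]),np.hstack(big[3:])]))
E
```

```text
wide top ell [array([ 503.9, -223.5]), array([48.8, 52.2]), np.float64(17.2)] ext [ 0.4789 -0.2492] [ 0.5279 -0.1976]
small top ell [array([505.2, 213.7]), array([31.4, 33.3]), np.float64(159.7)] ext [0.4894 0.1972] [0.5212 0.2304]
stage top ell [array([504.4,  29. ]), array([64.9, 65.2]), np.float64(115.1)] ext [ 0.4719 -0.0035] [0.5369 0.0616]
wide side ell [array([ 506.7, -225.6]), array([48.4, 49. ]), np.float64(118.5)] ext [ 0.482  -0.2498] [ 0.5315 -0.2011]
small side ell [array([508.3, 215.3]), array([30.1, 30.3]), np.float64(172.9)] ext [0.4933 0.1997] [0.5239 0.2311]
stage side ell [array([506.2,  28.1]), array([66.1, 67.2]), np.float64(120.8)] ext [ 0.4725 -0.0054] [0.5396 0.0641]
```

View pics/masks.png

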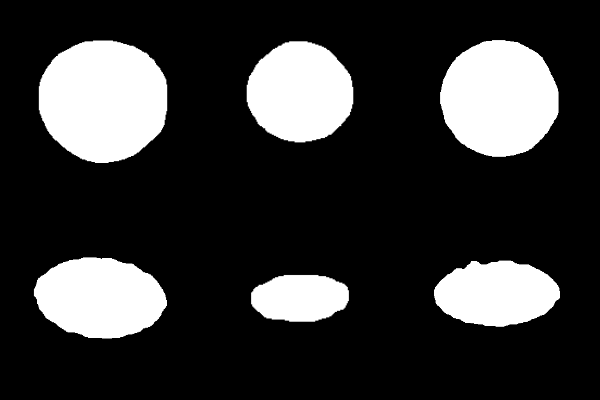

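Run:
```python
from h import *
T,Td=load('top',0);S,Sd=load('side',0)
f=lambda a,b:(200+a/4,140+b/4)
for a,b in[(258,433),(447,442),(458,180)]: print(onz('top',*f(a,b),.012).round(4))
g=lambda a,b:(180+a/3.3,140+b/3.3)
for a,b in[(237,314),(318,400),(545,325)]: print('s',onz('side',*g(a,b),.012).round(4))
crop(T,(250,170,320,250),8,'t0p'); crop(S,(250,140,350,215),8,'s0p')
```

```text
[0.4419 0.0946 0.012 ]
[ 0.4361 -0.033   0.012 ]
[ 0.619  -0.0435  0.012 ]
s [0.4415 0.0811 0.012 ]
s [ 0.4345 -0.0466  0.012 ]
s [ 0.6222 -0.0498  0.012 ]
```

View pics/t0p.png

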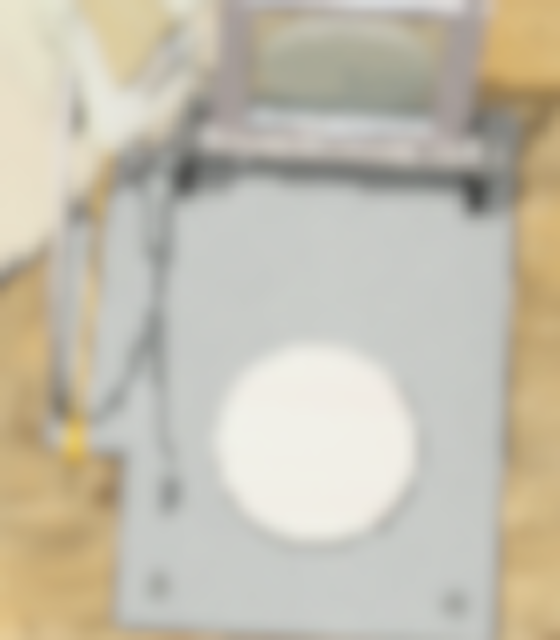

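View pics/s0p.png

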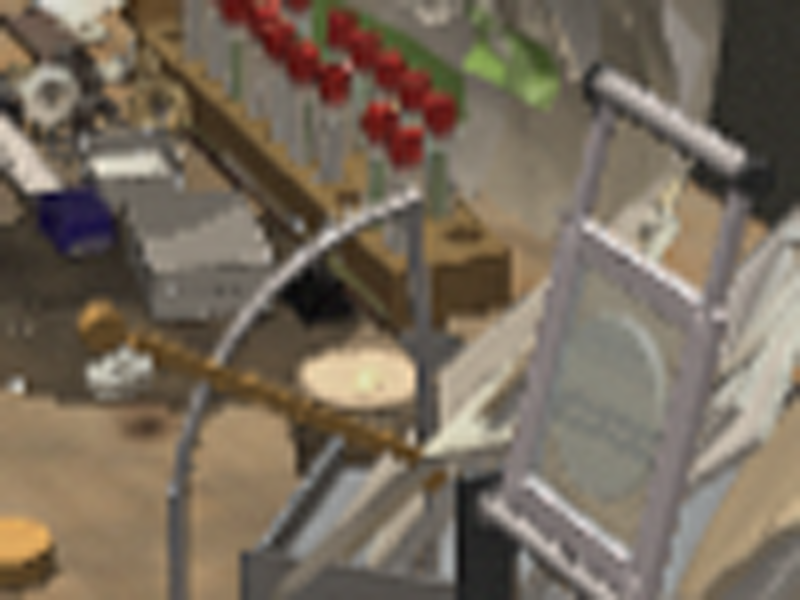

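```bash
cat >> h.py <<'E'
def tri(ut,us):
    o1,d1=ray('top',*ut);o2,d2=ray('side',*us); d1/=np.linalg.norm(d1);d2/=np.linalg.norm(d2)
    t=np.linalg.lstsq(np.stack([d1,-d2],1),o2-o1,rcond=None)[0]; a,b=o1+t[0]*d1,o2+t[1]*d2; return (a+b)/2,np.linalg.norm(a-b)
E
python3 - <<'E'
from h import *
T,Td=load('top',0);S,Sd=load('side',0)
# sub-pixel tip by colour
def cen(p,box,f):
    x0,y0,x1,y1=box; h=cv2.cvtColor(p[y0:y1,x0:x1],cv2.COLOR_RGB2HSV).astype(int); m=f(h); v,u=np.nonzero(m); print(m.astype(int)); return u.mean()+x0,v.mean()+y0
t=cen(T,(254,219,265,231),lambda h:h[...,1]>110)
s=cen(S,(257,175,272,187),lambda h:(h[...,1]>140)&(h[...,2]>110))
print(t,s); print('tip',tri(t,s))
for r in(2,): print(Sd[178:184,258:268].round(3)); 
u,v=map(int,np.round(s)); print('depth',atd('side',*s,Sd[v,u]+.004))
crop(T,(270,140,320,200),10,'t0b')
st=np.array([.5055,.0285])
for yaw in(-2,-2.7,-3.4):
    y=np.radians(yaw);X=np.array([np.cos(y),np.sin(y)]);Y=np.array([-X[1],X[0]])
    P=tri(t,s)[0]; h=st+.095*X
    r=(P[:2]-h); print(yaw,'hinge',h,'tip in hinge frame',r@X,r@Y,P[2]-.06,'R',np.hypot(r@X,P[2]-.06),'ang',np.arctan2(P[2]-.06,-r@X), 'frombar', proj('top',[*(h-.14*np.cos(1.8)*X),.06+.14*np.sin(1.8)]),proj('side',[*(h-.14*np.cos(1.8)*X),.06+.14*np.sin(1.8)]))
E
```

```text
[[0 0 0 0 0 0 0 0 0 0 0]
 [0 0 0 0 0 0 0 0 0 0 0]
 [0 0 0 0 0 0 0 0 0 0 0]
 [0 0 0 0 0 1 0 0 0 0 0]
 [0 0 0 0 0 1 0 0 0 0 0]
 [0 0 0 0 0 1 0 0 0 0 0]
 [0 0 0 0 1 1 0 0 0 0 0]
 [0 0 0 0 1 1 1 0 0 0 0]
 [0 0 0 0 1 1 1 0 0 0 0]
 [0 0 0 0 0 1 0 0 0 0 0]
 [0 0 0 0 0 0 0 0 0 0 0]
 [0 0 0 0 0 0 0 0 0 0 0]]
[[0 0 0 0 0 0 0 0 0 0 0 0 0 0 0]
 [0 0 0 0 0 0 0 0 0 0 0 0 0 0 0]
 [0 0 0 0 0 0 0 0 0 0 0 0 0 0 0]
 [0 0 0 0 0 0 0 0 0 0 0 0 0 0 0]
 [0 0 0 0 1 1 1 1 0 0 0 0 0 0 0]
 [0 0 0 1 1 0 0 0 0 0 0 0 0 0 0]
 [0 0 0 0 0 0 0 0 0 0 0 0 0 0 0]
 [0 0 0 0 0 0 0 0 0 1 0 0 0 0 0]
 [0 0 0 0 0 0 0 0 0 0 0 0 0 0 0]
 [0 0 0 0 0 0 0 0 0 0 0 0 0 0 0]
 [0 0 0 0 0 0 0 0 0 0 0 0 0 0 0]
 [0 0 0 0 0 0 0 0 0 0 0 0 0 0 0]]
(np.float64(258.9166666666667), np.float64(225.5)) (np.float64(262.42857142857144), np.float64(179.71428571428572))
tip (array([0.48540824, 0.10490614, 0.1382047 ]), np.float64(0.00449027360693547))
[[1.603 1.597 1.602 1.604 1.26  0.    1.599 1.607 1.603 1.597]
 [1.599 1.602 1.599 1.262 1.258 1.262 1.265 1.6   1.592 1.597]
 [1.592 1.599 1.26  1.262 1.26  1.262 1.26  1.267 1.592 1.591]
 [1.583 1.585 
[... 183 characters left out ...]
0.48719314 0.10354024 0.13872833]
-2 hinge [0.60044213 0.02518455] tip in hinge frame -0.11774605511921775 0.0756584039277625 0.07820470260321177 R 0.1413510134572606 ang 0.5862798413666007 frombar [293.64284543 158.86357709] [333.02224979 155.31775491]
-2.7 hinge [0.60039454 0.02402489] tip in hinge frame -0.11866867635737981 0.07537486894099765 0.07820470260321177 R 0.1421204779673547 ang 0.5826881280560458 frombar [294.30299013 158.89341051] [333.39366303 155.54016332]
-3.4 hinge [0.60033278 0.02286589] tip in hinge frame -0.11958776479283542 0.07508008345010792 0.07820470260321177 R 0.14288879941200194 ang 0.5791486743972024 frombar [294.96278947 158.93094721] [333.75894138 155.76456843]
```

View pics/t0b.png

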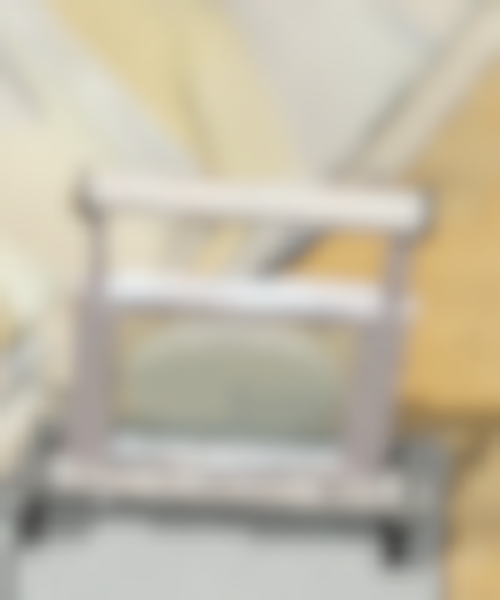

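```bash
cat >> h.py <<'E'
from scipy.spatial.transform import Rotation as Ro
def Rd(psi,tilt=0):
    a=np.radians(psi); y=np.array([np.cos(a),np.sin(a),0]); z=np.array([0,0,-1.]); return np.stack([np.cross(y,z),y,z],1)
def go(P,psi):
    s=ctrl.observe(); R=np.array(s['tool_rot']); 
    d=R.T@(np.asarray(P)-s['ee_pos']); r=Ro.from_matrix(R.T@Rd(psi)).as_rotvec(degrees=True)
    print('t',round(s['time_s'],2),'pos',s['ee_pos'].round(4),'F',s['contact_force'].round(1),'w',round(s['gripper_width'],4),'q',s['q'].round(2)); print('shift mm',(d*1000).round(1),'turn',r.round(2))
E
python3 -c "
from h import *
go([.36,.2,.32],20); go([.505,-.2245,.15],-2.8)"
```

```text
t 0.1 pos [0.2022 0.5112 0.216 ] F [-0.6  1.2 -0.2] w 0.0852 q [ 1.04  0.26  0.02  1.33 -0.    1.42]
shift mm [-261.2 -231.4 -103.7] turn [-7.000e-02  2.000e-02  4.841e+01]
t 0.1 pos [0.2022 0.5112 0.216 ] F [-0.6  1.2 -0.2] w 0.0852 q [ 1.04  0.26  0.02  1.33 -0.    1.42]
shift mm [-552.2 -572.6   66.6] turn [-7.000e-02  3.000e-02  7.121e+01]
```

drive_tool(motion="1 -0.03 -0.03 -0.04 0 0 5; 1 -0.07 -0.06 -0.08 0 0 12; 1 -0.11 -0.1 -0.1 0 0 20; 1 -0.15 -0.14 -0.1 0 0 28; 1 -0.19 -0.175 -0.1 0 0 35; 1 -0.23 -0.21 -0.1 0 0 42; 1 -0.26 -0.23 -0.1 0 0 48; 1 -0.26 -0.23 -0.1 0 0 48")

```text
time_s: 1.1
ee_pos: [0.3604, 0.2, 0.3159]
tool_rot: [[-0.344, 0.939, -0.001], [0.939, 0.344, -0.001], [-0.001, -0.002, -1.0]]
contact_force: [0.3, -0.6, -0.0]
gripper_width: 0.085
```

```bash
python3 -c "
from h import *
go([.505,-.2245,.12],-2.8)"
```

```text
t 1.1 pos [0.3604 0.2    0.3159] F [ 0.3 -0.6 -0. ] w 0.085 q [ 0.3   0.01 -0.03  1.54 -0.    1.52]
shift mm [-448.2  -10.1  196.4] turn [-0.08  0.07 22.94]
```

drive_tool(motion="1 -0.06 0 0 0 0 3; 1 -0.12 0 0 0 0 6; 1 -0.18 0 0 0 0 9; 1 -0.24 0 0 0 0 13; 1 -0.3 0 0.03 0 0 16; 1 -0.36 -0.005 0.09 0 0 19; 1 -0.41 -0.01 0.15 0 0 22; 1 -0.448 -0.01 0.195 0 0 23")

```text
time_s: 2.1
ee_pos: [0.4977, -0.2005, 0.1493]
tool_rot: [[0.049, 0.999, -0.001], [0.999, -0.049, -0.001], [-0.001, -0.001, -1.0]]
contact_force: [0.6, -0.1, 0.2]
gripper_width: 0.0854
```

```bash
python3 -c "
from h import *
p,d=grab('side',1); crop(p,(250,190,450,340),4,'s1')
go([.505,-.2245,.06],-2.8)"
```

```text
t 2.15 pos [ 0.497  -0.2033  0.1428] F [ 0.2 -2.4 -6. ] w 0.0854 q [-0.54  0.27 -0.15  1.15 -0.    1.08]
shift mm [-20.8   9.7  82.7] turn [-0.41 -0.04 -0.16]
```

View pics/s1.png

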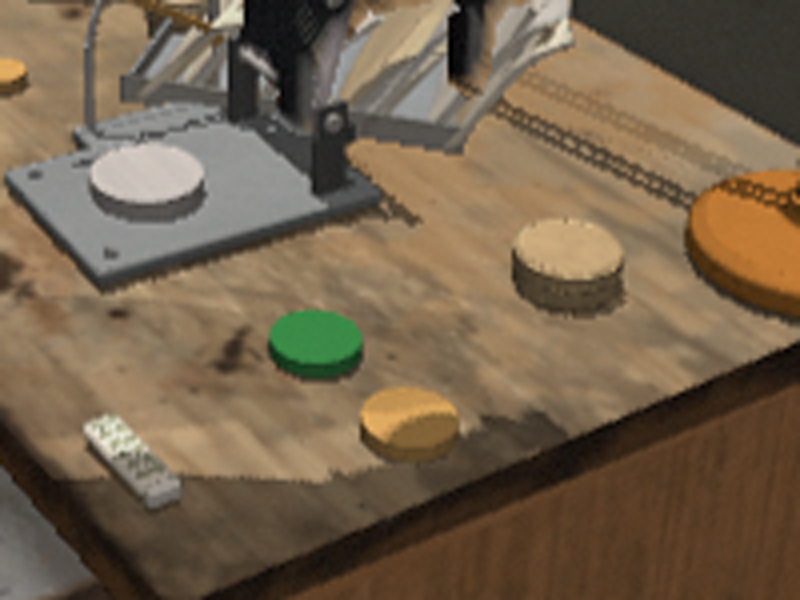

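```bash
python3 -c "
from h import *
p,d=load('side',1)
for v in range(200,214): print(v,[tuple((atd('side',u,v,d[v,u])*1000).round(0).astype(int)) for u in (363,365,367)])
for v in range(206,222): print(v,[tuple((atd('side',u,v,d[v,u])*1000).round(0).astype(int)) for u in (321,323,325)])"
```

```text
200 [(np.int64(542), np.int64(-198), np.int64(202)), (np.int64(541), np.int64(-205), np.int64(205)), (np.int64(541), np.int64(-210), np.int64(207))]
201 [(np.int64(544), np.int64(-196), np.int64(198)), (np.int64(542), np.int64(-203), np.int64(201)), (np.int64(541), np.int64(-211), np.int64(205))]
202 [(np.int64(544), np.int64(-196), np.int64(196)), (np.int64(540), np.int64(-206), np.int64(201)), (np.int64(541), np.int64(-211), np.int64(203))]
203 [(np.int64(541), np.int64(-199), np.int64(196)), (np.int64(542), np.int64(-204), np.int64(198)), (np.int64(541), np.int64(-211), np.int64(201))]
204 [(np.int64(541), np.int64(-199), np.int64(194)), (np.int64(542), np.int64(-204), np.int64(195)), (np.int64(541), np.int64(-211), np.int64(199))]
205 [(np.int64(540), np.int64(-201), np.int64(192)), (np.int64(541), np.int64(-206), np.int64(194)), (np.int64(540), np.int64(-213), np.int64(198))]
206 [(np.int64(542), np.int64(-199), np.int64(188)), (np.int64(541), np.int64(-206), np.int64(192)), (np.int64(539), np.int64(-214), np.int64(197))]
207 [(np.int64(541), np.int64(-201), np.int64(188)), (np.
[... 2662 characters left out ...]
4(193)), (np.int64(441), np.int64(-208), np.int64(199)), (np.int64(446), np.int64(-208), np.int64(197))]
218 [(np.int64(445), np.int64(-197), np.int64(190)), (np.int64(441), np.int64(-208), np.int64(196)), (np.int64(447), np.int64(-206), np.int64(194))]
219 [(np.int64(442), np.int64(-200), np.int64(190)), (np.int64(441), np.int64(-209), np.int64(195)), (np.int64(447), np.int64(-206), np.int64(192))]
220 [(np.int64(443), np.int64(-199), np.int64(188)), (np.int64(443), np.int64(-206), np.int64(191)), (np.int64(446), np.int64(-208), np.int64(191))]
221 [(np.int64(443), np.int64(-199), np.int64(185)), (np.int64(443), np.int64(-206), np.int64(189)), (np.int64(446), np.int64(-208), np.int64(188))]
```

drive_tool(motion="1 -0.005 0.002 0.01 0 0 0; 1 -0.01 0.005 0.02 0 0 0; 1 -0.02 0.01 0.04 0 0 0; 1 -0.021 0.01 0.06 0 0 0; 1 -0.021 0.01 0.07 0 0 0; 1 -0.021 0.01 0.083 0 0 0; 1 -0.021 0.01 0.083 0 0 0; 1 -0.021 0.01 0.083 0 0 0")

```text
time_s: 3.15
ee_pos: [0.5056, -0.2247, 0.0603]
tool_rot: [[0.051, 0.999, -0.006], [0.999, -0.051, 0.001], [0.0, -0.007, -1.0]]
contact_force: [0.8, -0.5, -0.0]
gripper_width: 0.0853
```

```bash
python3 -c "
from h import *
go([.505,-.2245,.026],-2.8)"
```

```text
t 3.15 pos [ 0.5056 -0.2247  0.0603] F [ 0.8 -0.5 -0. ] w 0.0853 q [-0.57  0.36 -0.25  0.97 -0.    1.05]
shift mm [ 0.2 -0.4 34.3] turn [-0.37 -0.01 -0.14]
```

drive_tool(motion="1 0 0 0.012 0 0 0; 1 0 0 0.022 0 0 0; 1 0 0 0.03 -0.3 0 0; 1 0 0 0.033 -0.3 0 0; 1 0 0 0.033 -0.3 0 0; 0.3 0 0 0.033 -0.3 0 0; 0 0 0 0.033 -0.3 0 0; -1 0 0 0.033 -0.3 0 0", force=40)

```text
time_s: 4.15
ee_pos: [0.5054, -0.2248, 0.0275]
tool_rot: [[0.051, 0.999, -0.001], [0.999, -0.051, 0.0], [-0.0, -0.001, -1.0]]
contact_force: [0.5, -0.1, -0.4]
gripper_width: 0.0321
```

drive_tool(motion="-1 0 0 0 0 0 0; -1 0 0 0 0 0 0; -1 0 0 0 0 0 0; -1 0 0 0 0 0 0; -1 0 0 0 0 0 0; -1 0 0 0 0 0 0; -1 0 0 0 0 0 0; -1 0 0 0 0 0 0")

```text
time_s: 5.15
ee_pos: [0.5054, -0.2248, 0.0274]
tool_rot: [[0.051, 0.999, -0.001], [0.999, -0.051, 0.0], [0.0, -0.001, -1.0]]
contact_force: [-0.6, -0.0, 0.1]
gripper_width: -0.0003
```

```bash
python3 -c "
from h import *
p,d=grab('side',2); crop(p,(310,240,410,315),8,'s2')
go([.505,-.2245,.12],-2.8)"
```

```text
t 5.2 pos [ 0.5054 -0.2247  0.0274] F [ 0.8 -0.6 -0.3] w 0.0 q [-0.57  0.39 -0.3   0.88 -0.    1.05]
shift mm [  0.2  -0.5 -92.6] turn [-0.06 -0.   -0.14]
```

View pics/s2.png

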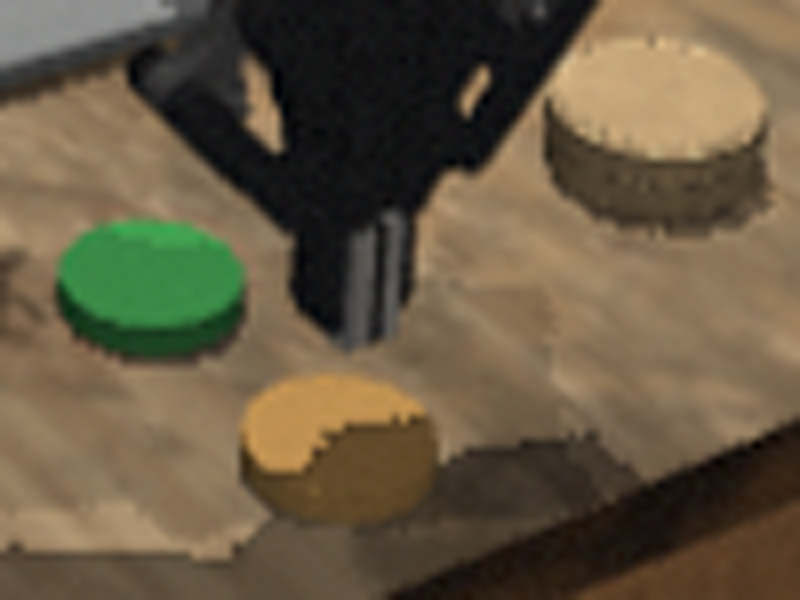

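```bash
python3 -c "
from h import *
p,d=load('side',2)
for v in range(268,288,2): print(v,[list((atd('side',u,v,d[v,u])*1000).round(0).astype(int).tolist()) for u in (350,354,357,359)])
print(proj('side',[.505,-.225,.003]),proj('side',[.505,-.225,.027]))
p,d=grab('top',2); crop(p,(330,180,430,255),8,'t2')
print(ctrl.observe()['ee_pos'])
"
```

```text
268 [[491, -234, 83], [494, -242, 86], [507, -235, 78], [508, -240, 80]]
270 [[493, -232, 76], [499, -236, 76], [503, -241, 78], [509, -239, 74]]
272 [[492, -232, 72], [499, -237, 73], [506, -237, 69], [508, -241, 71]]
274 [[493, -232, 66], [499, -237, 67], [507, -237, 65], [510, -239, 64]]
276 [[494, -231, 61], [500, -237, 63], [506, -237, 60], [510, -239, 60]]
278 [[493, -233, 58], [499, -238, 58], [507, -237, 55], [510, -239, 55]]
280 [[492, -234, 54], [497, -240, 56], [506, -239, 52], [511, -239, 50]]
282 [[537, -180, -1], [499, -239, 50], [505, -240, 48], [554, -190, -1]]
284 [[533, -186, -1], [541, -189, -3], [545, -194, -1], [549, -196, -1]]
286 [[528, -192, -1], [536, -195, -2], [539, -202, 1], [547, -199, -4]]
[350.97107765 296.35139774] [351.59240665 286.7645941 ]
[ 0.50543076 -0.22478454  0.02746811]
```

View pics/t2.png

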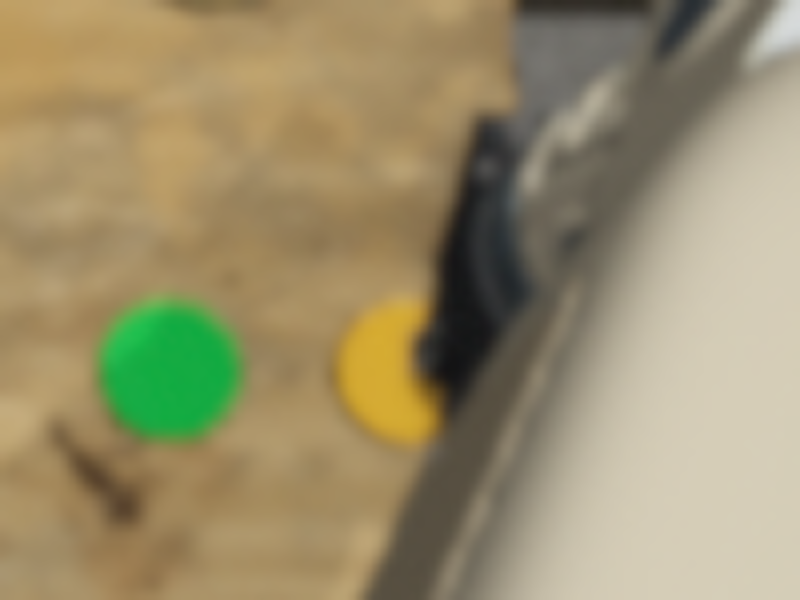

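drive_tool(motion="1 0 0 0 0 0 0; 1 0 0 0 0 0 0; 1 0 0 0 0 0 0; 1 0 0 0 0 0 0; 1 0 0 0 0 0 0; 1 0 0 0.005 0 0 0; 1 0 0 0.01 0 0 0; 1 0 0 0.01 0 0 0")

```text
time_s: 6.25
ee_pos: [0.5051, -0.2245, 0.0168]
tool_rot: [[0.051, 0.999, -0.002], [0.999, -0.051, 0.001], [0.001, -0.002, -1.0]]
contact_force: [0.4, -0.6, -0.2]
gripper_width: 0.0859
```

```bash
python3 -c "
from h import *
p,d=grab('side',3); crop(p,(310,240,410,315),8,'s3')
go([.505,-.2245,-.018],-2.8)
for u in range(320,385,2):
  for v in range(300,240,-1):
    q=atd('side',u,v,d[v,u])
    if .01<q[2] and d[v,u]>0 and abs(q[1]+.2245)<.03 and .43<q[0]<.58: print(u,v,(q*1000).round()); break
"
```

```text
t 6.3 pos [ 0.5053 -0.2247  0.0171] F [-0.5 -0.6 -0. ] w 0.0858 q [-0.57  0.4  -0.31  0.86 -0.    1.05]
shift mm [ 0.1 -0.2 35.1] turn [-0.09 -0.02 -0.14]
320 267 [ 431. -218.   98.]
322 269 [ 433. -222.   95.]
324 271 [ 433. -228.   94.]
326 273 [ 432. -235.   94.]
328 282 [ 449. -220.   57.]
330 285 [ 451. -224.   51.]
332 286 [ 451. -231.   54.]
334 288 [ 455. -232.   48.]
336 288 [ 457. -236.   49.]
338 287 [ 462. -236.   50.]
340 294 [ 484. -215.   11.]
342 296 [ 483. -223.   11.]
344 292 [ 495. -214.   10.]
346 300 [ 483. -237.   10.]
348 299 [ 488. -237.   11.]
350 300 [ 490. -241.   11.]
352 300 [ 493. -243.   11.]
354 300 [ 496. -245.   11.]
356 300 [ 500. -248.   11.]
358 299 [ 505. -247.   10.]
360 300 [ 507. -251.   10.]
362 298 [ 513. -249.   11.]
364 295 [ 523. -243.   11.]
366 252 [ 523. -240.  112.]
368 271 [ 549. -221.   47.]
370 273 [ 548. -229.   47.]
372 275 [ 548. -235.   46.]
374 275 [ 548. -241.   49.]
376 274 [ 552. -242.   51.]
378 270 [ 561. -236.   54.]
380 258 [ 563. -237.   83.]
382 255 [ 568. -237.   88.]
384 254 [ 568. -242.   93.]
```

View pics/s3.png

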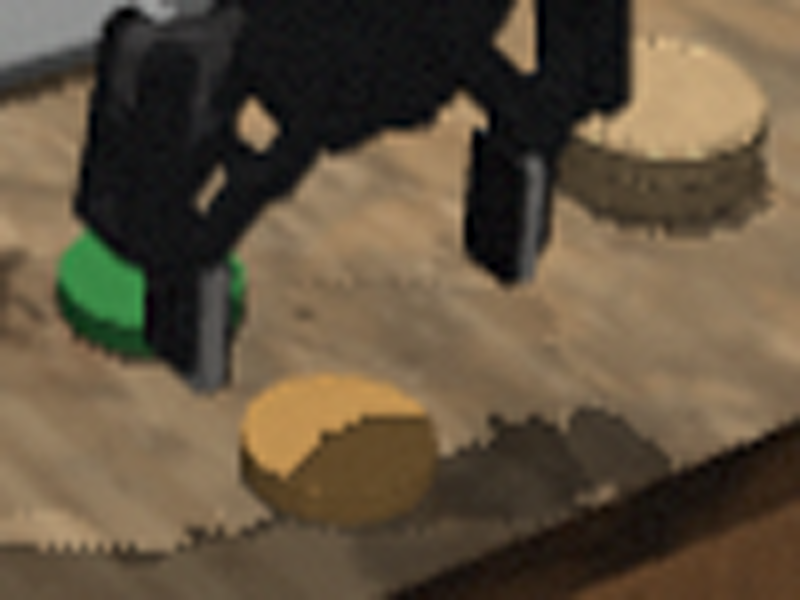

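drive_tool(motion="1 0 0 0.01 0 0 0; 1 0 0 0.02 0 0 0; 1 0 0 0.03 0 0 0; 1 0 0 0.036 0 0 0; 1 0 0 0.036 0 0 0; 1 0 0 0.036 0 0 0; 1 0 0 0.036 0 0 0; 0.5 0 0 0.036 0 0 0")

```text
time_s: 7.3
ee_pos: [0.5053, -0.2247, -0.0186]
tool_rot: [[0.051, 0.999, -0.001], [0.999, -0.051, 0.0], [0.0, -0.001, -1.0]]
contact_force: [0.2, -0.1, -0.8]
gripper_width: 0.0697
```

drive_tool(motion="0.3 0 0 0 0 0 0; -1 0 0 0 0 0 0; -1 0 0 0 0 0 0; -1 0 0 0 0 0 0; -1 0 0 0 0 0 0; -1 0 0 0 0 0 0; -1 0 0 0 0 0 0; -1 0 0 0 0 0 0")

```text
time_s: 8.3
ee_pos: [0.5063, -0.2252, -0.0173]
tool_rot: [[0.051, 0.999, 0.001], [0.999, -0.051, -0.001], [-0.001, 0.001, -1.0]]
contact_force: [-0.5, 0.1, 11.3]
gripper_width: 0.0481
```

```bash
python3 -c "
from h import *
p,d=grab('side',4); crop(p,(310,240,410,315),8,'s4')
go([.505,-.2245,-.018],-2.8)
"
```

```text
t 8.35 pos [ 0.5063 -0.2252 -0.0173] F [-0.4  1.3 10.4] w 0.048 q [-0.57  0.44 -0.36  0.77 -0.    1.05]
shift mm [ 0.7 -1.3  0.7] turn [ 0.07  0.06 -0.14]
```

View pics/s4.png

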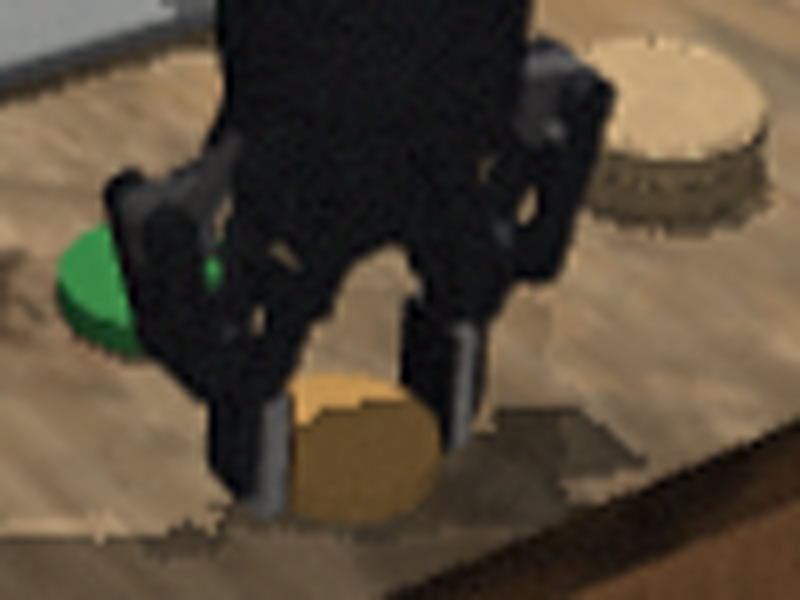

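drive_tool(motion="-1 0 0 -0.01 0 0 0; -1 0 0 -0.03 0 0 0; -1 0 0 -0.06 0 0 0; -1 0 0 -0.09 0 0 0; -1 0 0 -0.12 0 0 0; -1 0.04 0 -0.12 0 0 0; -1 0.09 0 -0.12 0 0 0; -1 0.13 0 -0.12 0 0 0")

```text
time_s: 9.35
ee_pos: [0.5125, -0.0937, 0.103]
tool_rot: [[0.051, 0.999, 0.001], [0.999, -0.051, -0.001], [-0.001, 0.001, -1.0]]
contact_force: [0.6, 0.1, -0.5]
gripper_width: 0.0481
```

```bash
python3 -c "
from h import *
go([.505,.0285,.07],-2.8)
"
```

```text
t 9.35 pos [ 0.5125 -0.0937  0.103 ] F [ 0.6  0.1 -0.5] w 0.0481 q [-0.34  0.27 -0.26  1.04 -0.    1.28]
shift mm [121.7 -13.8  32.9] turn [ 0.08  0.06 -0.14]
```

drive_tool(motion="-1 0.03 -0.003 0 0 0 0; -1 0.06 -0.006 0 0 0 0; -1 0.09 -0.01 0 0 0 0; -1 0.115 -0.014 0 0 0 0; -1 0.122 -0.014 0.01 0 0 0; -1 0.122 -0.014 0.025 0 0 0; -1 0.122 -0.014 0.033 0 0 0; -1 0.122 -0.014 0.033 0 0 0")

```text
time_s: 10.35
ee_pos: [0.5043, 0.0282, 0.0689]
tool_rot: [[0.052, 0.999, -0.001], [0.999, -0.052, -0.001], [-0.001, -0.001, -1.0]]
contact_force: [0.5, -0.7, -1.5]
gripper_width: 0.0484
```

```bash
python3 -c "
from h import *
p,d=grab('side',5); crop(p,(230,150,350,240),6.6,'s5')
go([.505,.0285,.02],-2.8)
for v in range(205,225,3): print(v,[list((atd('side',u,v,d[v,u])*1000).round(0).astype(int).tolist()) for u in (270,276,282,288,294,300,306)])
"
```

```text
t 10.4 pos [0.5047 0.0282 0.0694] F [-0.1 -0.2 -1. ] w 0.0481 q [-0.11  0.27 -0.35  0.94 -0.    1.51]
shift mm [ 0.4  0.3 49.4] turn [ 0.02  0.06 -0.2 ]
205 [[567, 211, 0], [475, 21, 111], [502, 39, 96], [513, 31, 96], [526, 25, 95], [535, 14, 98], [642, 149, 7]]
208 [[563, 205, -5], [472, 16, 107], [496, 29, 94], [506, 19, 96], [517, 11, 97], [535, 13, 90], [636, 139, 5]]
211 [[553, 187, -3], [475, 21, 96], [487, 14, 96], [496, 3, 98], [511, 1, 95], [592, 101, 26], [-62, -903, 675]]
214 [[545, 173, -3], [474, 19, 90], [484, 11, 90], [497, 5, 90], [579, 109, 17], [592, 101, 17], [603, 90, 19]]
217 [[537, 160, -3], [547, 145, 1], [561, 138, 0], [561, 109, 14], [575, 103, 12], [589, 95, 12], [601, 87, 12]]
220 [[528, 145, -3], [528, 113, 12], [541, 105, 13], [554, 98, 12], [568, 91, 11], [580, 81, 12], [591, 71, 14]]
223 [[509, 111, 11], [520, 100, 13], [534, 93, 12], [548, 88, 10], [559, 78, 11], [-62, -903, 675], [584, 60, 13]]
```

View pics/s5.png

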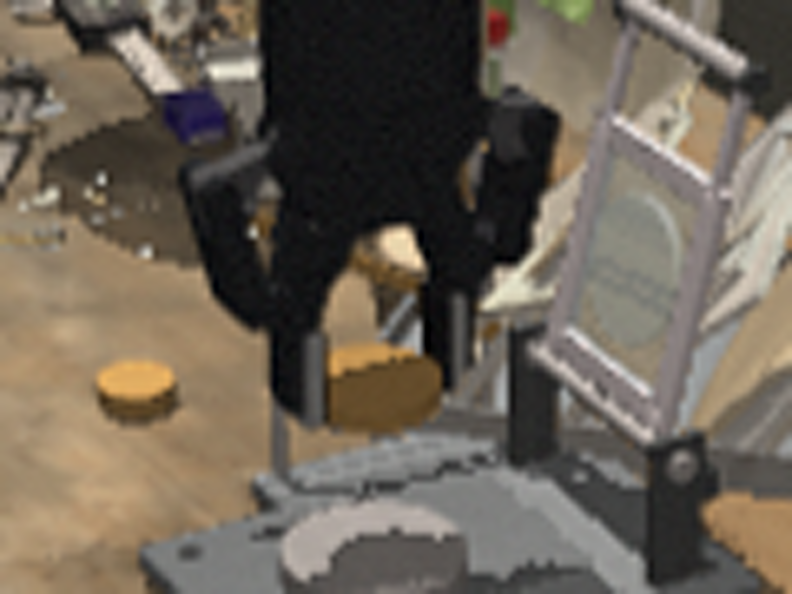

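drive_tool(motion="-1 0 0.001 0.012 0 0 0; -1 0 0.001 0.024 0 0 0; -1 0 0.001 0.036 0 0 0; -1 0 0.001 0.048 0 0 0; -1 0 0.001 0.055 0 0 0; -1 0 0.001 0.058 0 0 0; -1 0 0.001 0.059 0 0 0; -1 0 0.001 0.059 0 0 0")

```text
time_s: 11.4
ee_pos: [0.5059, 0.0281, 0.0107]
tool_rot: [[0.052, 0.999, 0.001], [0.999, -0.052, -0.001], [-0.001, 0.001, -1.0]]
contact_force: [1.1, 0.2, -2.1]
gripper_width: 0.0483
```

```bash
python3 -c "
from h import *
p,d=grab('side',6); crop(p,(230,150,350,240),6.6,'s6')
go([.5057,.0285,.008],-2.8)
"
```

```text
t 11.45 pos [0.5059 0.0281 0.0107] F [-1.  -0.1 -0.7] w 0.0482 q [-0.11  0.34 -0.44  0.8  -0.    1.51]
shift mm [ 0.4 -0.3  2.7] turn [ 0.06  0.06 -0.2 ]
```

View pics/s6.png

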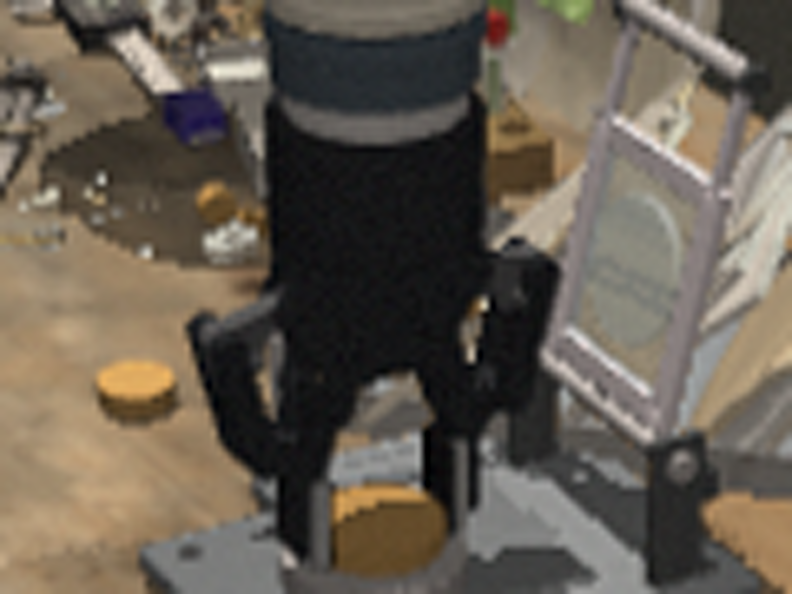

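Nearly down; step the last millimetres until force appears.

drive_tool(motion="-1 0 0 0.001 0 0 0; -1 0 0 0.0015 0 0 0; -1 0 0 0.002 0 0 0; -1 0 0 0.0025 0 0 0; -1 0 0 0.003 0 0 0; -1 0 0 0.003 0 0 0; -1 0 0 0.003 0 0 0; -1 0 0 0.003 0 0 0")

```text
time_s: 12.45
ee_pos: [0.506, 0.0281, 0.0087]
tool_rot: [[0.052, 0.999, 0.002], [0.999, -0.052, -0.001], [-0.001, 0.002, -1.0]]
contact_force: [-3.4, 0.1, 12.7]
gripper_width: 0.0481
```

drive_tool(motion="0.25 0 0 -0.0005 0 0 0; 0.3 0 0 -0.001 0 0 0; 0.5 0 0 -0.001 0 0 0; 0.7 0 0 -0.001 0 0 0; 0.7 0 0 -0.01 0 0 0; 0.7 0 0 -0.03 0 0 0; 0.7 0 0 -0.07 0 0 0; 0.7 0 0 -0.12 0 0 0")

```text
time_s: 13.45
ee_pos: [0.5052, 0.0283, 0.1299]
tool_rot: [[0.052, 0.999, 0.0], [0.999, -0.052, -0.001], [-0.001, 0.0, -1.0]]
contact_force: [0.4, 0.0, -0.9]
gripper_width: 0.0725
```

```bash
python3 -c "
from h import *
go([.42,.0285,.25],-2.8);go([.36,.15,.25],5); go([.5065,.2145,.12],-2.8)
"
```

```text
t 13.45 pos [0.5052 0.0283 0.1299] F [ 0.4  0.  -0.9] w 0.0725 q [-0.11  0.23 -0.25  1.1  -0.    1.51]
shift mm [  -4.4  -85.  -120.1] turn [ 0.02  0.06 -0.2 ]
t 13.45 pos [0.5052 0.0283 0.1299] F [ 0.4  0.  -0.9] w 0.0725 q [-0.11  0.23 -0.25  1.1  -0.    1.51]
shift mm [ 113.8 -151.3 -120.3] turn [ 0.02  0.06 -8.  ]
t 13.45 pos [0.5052 0.0283 0.1299] F [ 0.4  0.  -0.9] w 0.0725 q [-0.11  0.23 -0.25  1.1  -0.    1.51]
shift mm [186.1  -8.4   9.7] turn [ 0.02  0.06 -0.2 ]
```

drive_tool(motion="0.7 0 -0.02 -0.04 0 0 0; 0.7 0.02 -0.05 -0.09 0 0 0; 0.7 0.07 -0.06 -0.1 0 0 0; 0.7 0.12 -0.05 -0.1 0 0 0; 0.7 0.16 -0.03 -0.1 0 0 0; 0.7 0.186 -0.01 -0.06 0 0 0; 0.7 0.186 -0.008 -0.02 0 0 0; 0.7 0.186 -0.008 0 0 0 0")

```text
time_s: 14.45
ee_pos: [0.5061, 0.2147, 0.1279]
tool_rot: [[0.051, 0.999, -0.002], [0.999, -0.051, -0.002], [-0.002, -0.002, -1.0]]
contact_force: [-0.1, 0.4, -0.1]
gripper_width: 0.0723
```

```bash
python3 -c "
from h import *
T,_=grab('top',7);S,_=grab('side',7); crop(T,(200,150,330,250),6,'t7'); crop(S,(210,150,360,260),5.3,'s7')
go([.5065,.2145,.03],-2.8)
"
```

```text
t 14.55 pos [0.5056 0.2142 0.128 ] F [ 0.  -0.8  0.6] w 0.0727 q [ 0.25  0.3  -0.15  1.12 -0.    1.87]
shift mm [ 0.5  1.2 98. ] turn [-0.2   0.13 -0.18]
```

View pics/t7.png

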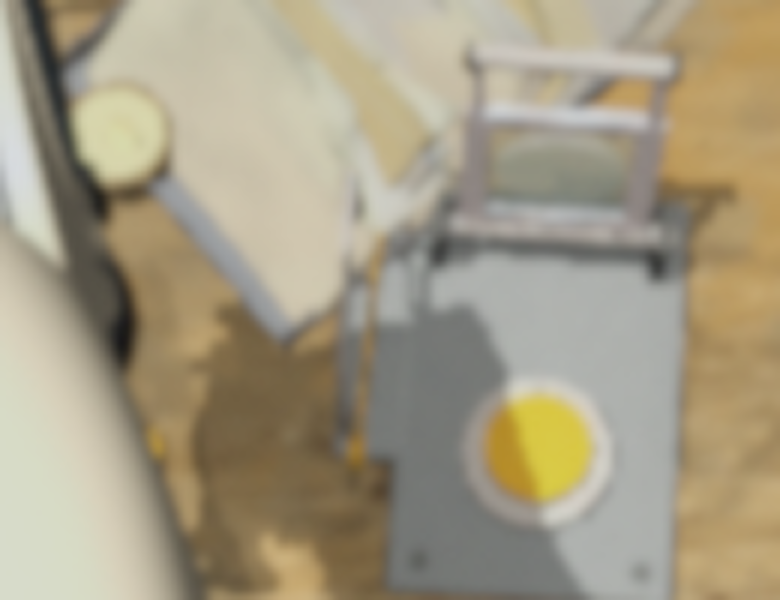

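View pics/s7.png

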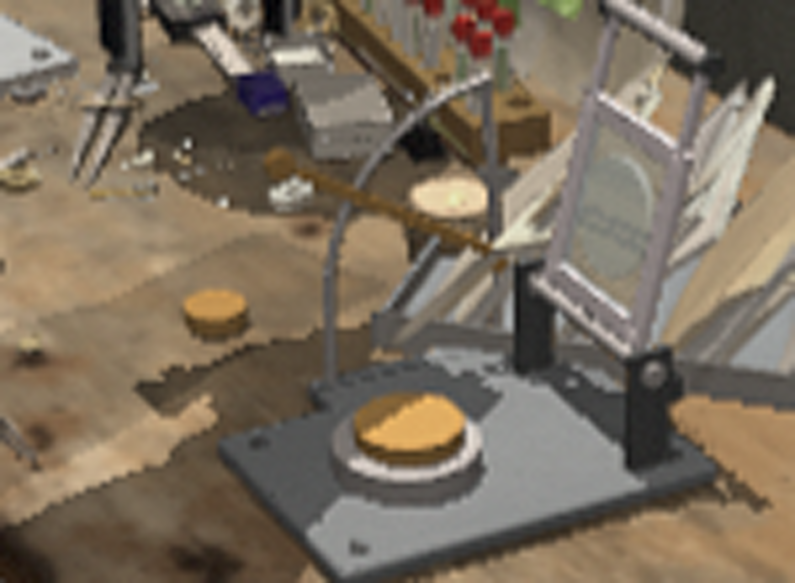

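```bash
python3 -c "
from h import *
s=ctrl.observe(); print(s['ee_pos'],proj('side',s['ee_pos']+[0,0,.03]),proj('top',s['ee_pos']+[0,0,.03]))
z=np.load('pics/side7.npz'); p=z['p']; cv2.imwrite('pics/s7f.png',p[:,:,::-1]); z=np.load('pics/top7.npz'); cv2.imwrite('pics/t7f.png',z['p'][:,:,::-1])"
```

```text
[0.50562266 0.21422613 0.12797856] [247.09157449 155.33362981] [212.92212927 214.72182452]
```

View pics/s7f.png

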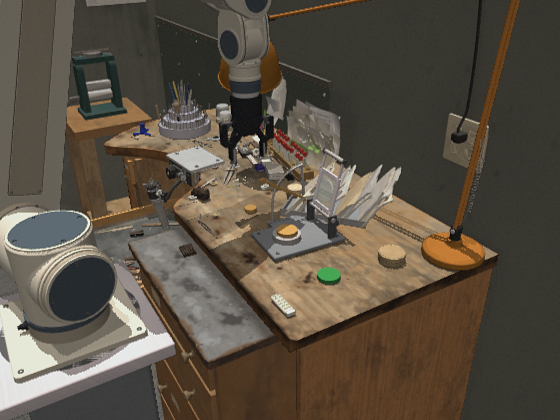

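View pics/t7f.png

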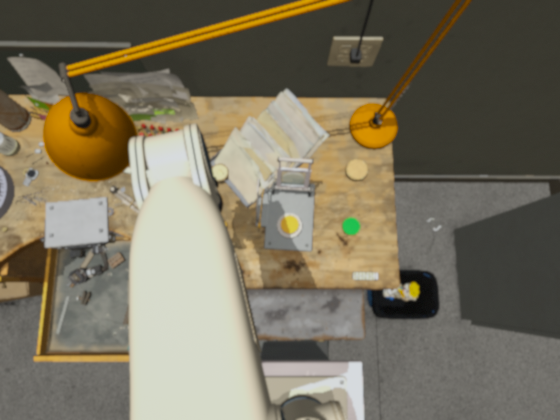

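Run:
```python
from h import *
T,_=load('top',7);S,_=load('side',7)
for nm,n,p,uv,z,half,ch,thr,sm in [
 ('wide','top',T,(289,225),.036,16,'S',110,None),
 ('wide','side',S,(287,230),.036,16,'S',90,None),('stage','side',S,(287,234),.026,22,'V',165,None),
 ('small','side',S,(250,207),.01,11,'V',150,lambda h:h[...,1]>115)]:
    P,e,m=disc(n,p,uv,z,half,ch,thr,True,sm); print(nm,n,'ell',[np.round(x,1) for x in e],'ext',P.min(0).round(4),P.max(0).round(4))
```

```text
wide top ell [array([503.8,  29. ]), array([46.2, 46.2]), np.float64(58.5)] ext [0.4803 0.0056] [0.5267 0.0517]
wide side ell [array([503.7,  21.5]), array([50.4, 64.1]), np.float64(146.3)] ext [ 0.4758 -0.0093] [0.5322 0.0522]
stage side ell [array([511.2,  25.1]), array([48.5, 71.1]), np.float64(127.7)] ext [ 0.4732 -0.0058] [0.5405 0.0568]
small side ell [array([508. , 214.8]), array([31. , 31.7]), np.float64(145.5)] ext [0.4926 0.1983] [0.5242 0.2312]
```

drive_tool(motion="0.7 0 0.001 0.02 0 0 0; 0.7 0 0.001 0.04 0 0 0; 0.7 0 0.001 0.06 0 0 0; 0.7 0 0.001 0.08 0 0 0; 0.7 0 0.001 0.1 0 0 0; 0.7 0 0.001 0.115 0 0 0; 0.5 0 0.001 0.12 0 0 0; 0.5 0 0.001 0.12 0 0 0")

```text
time_s: 15.55
ee_pos: [0.5065, 0.214, 0.0084]
tool_rot: [[0.052, 0.999, -0.003], [0.999, -0.052, -0.002], [-0.002, -0.003, -1.0]]
contact_force: [-0.5, -0.7, 0.4]
gripper_width: 0.0639
```

```bash
python3 -c "
from h import *
S,_=grab('side',8); crop(S,(210,150,300,220),8,'s8')
go([.5065,.2145,-.019],-2.8)
"
```

```text
t 15.6 pos [0.5066 0.214  0.0086] F [-0.1 -0.   0.1] w 0.0638 q [ 0.25  0.4  -0.33  0.84 -0.    1.87]
shift mm [ 0.5 -0.1 27.6] turn [-0.15  0.12 -0.19]
```

View pics/s8.png

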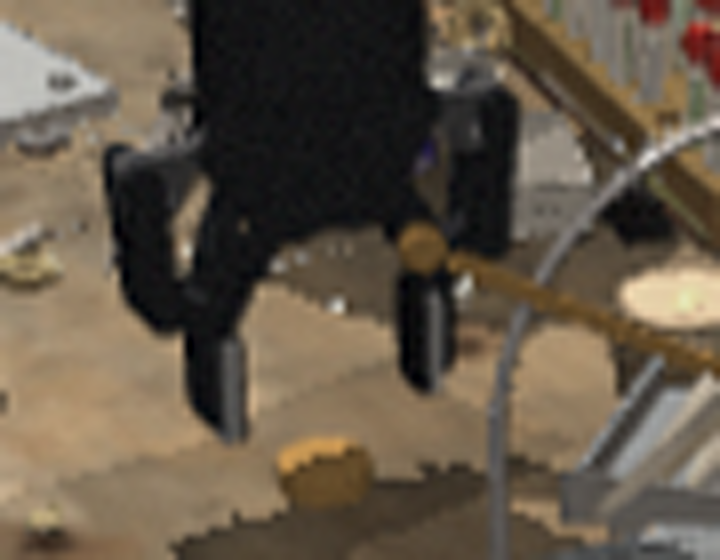

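drive_tool(motion="0.5 0 0 0.007 0 0 0; 0.5 0 0 0.014 0 0 0; 0.5 0 0 0.02 0 0 0; 0.5 0 0 0.0215 0 0 0; 0.2 0 0 0.0215 0 0 0; 0 0 0 0.0215 0 0 0; -1 0 0 0.0215 0 0 0; -1 0 0 0.0215 0 0 0")

```text
time_s: 16.6
ee_pos: [0.5067, 0.214, -0.0124]
tool_rot: [[0.052, 0.999, -0.002], [0.999, -0.052, -0.002], [-0.002, -0.002, -1.0]]
contact_force: [-0.6, -0.1, 6.1]
gripper_width: 0.0294
```

drive_tool(motion="-1 0 0 0 0 0 0; -1 0 0 0 0 0 0; -1 0 0 0 0 0 0; -1 0 0 0 0 0 0; -1 0 0 0 0 0 0; -1 0 0 -0.003 0 0 0; -1 0 0 -0.006 0 0 0; -1 0 0 -0.01 0 0 0")

```text
time_s: 17.6
ee_pos: [0.5067, 0.2141, -0.0023]
tool_rot: [[0.052, 0.999, -0.002], [0.999, -0.052, -0.002], [-0.002, -0.002, -1.0]]
contact_force: [0.6, 1.0, -1.7]
gripper_width: 0.0298
```

```bash
python3 -c "
from h import *
S,d=grab('side',9); crop(S,(210,150,300,220),8,'s9')
go([.5065,.2145,.2],-2.8)
for v in range(203,213,2): print(v,[list((atd('side',u,v,d[v,u])*1000).round(0).astype(int).tolist()) for u in (238,242,246,250,254,258)])
"
```

```text
t 17.65 pos [ 0.507   0.2141 -0.0017] F [ 0.  -0.4  0.3] w 0.0295 q [ 0.25  0.41 -0.34  0.81 -0.    1.87]
shift mm [   0.    -0.8 -201.7] turn [-0.09  0.1  -0.18]
203 [[500, 271, -1], [481, 207, 32], [491, 204, 31], [510, 217, 20], [518, 210, 21], [523, 197, 25]]
205 [[495, 261, -1], [480, 205, 28], [491, 204, 25], [503, 205, 21], [515, 204, 18], [524, 200, 18]]
207 [[491, 252, -3], [479, 203, 23], [489, 201, 21], [499, 197, 20], [510, 196, 18], [534, 218, 1]]
209 [[486, 244, -3], [494, 235, -2], [489, 202, 15], [498, 195, 15], [512, 200, 9], [531, 213, -2]]
211 [[479, 229, -1], [487, 222, 0], [496, 216, 0], [507, 215, -2], [515, 207, -1], [524, 200, 0]]
```

View pics/s9.png

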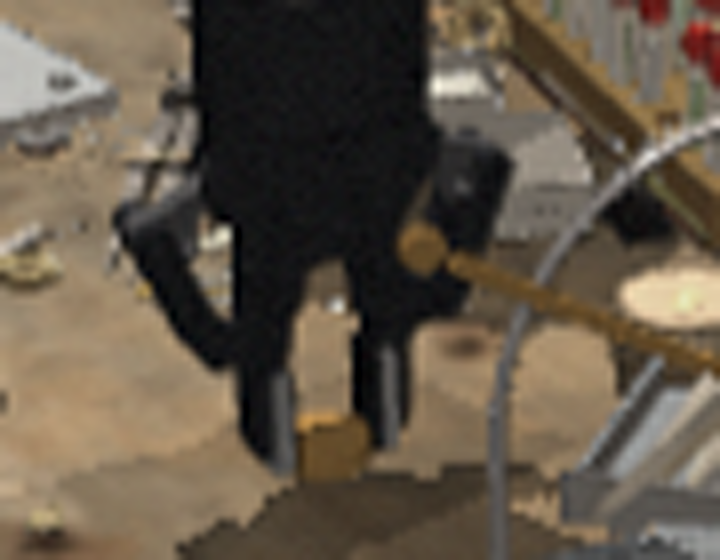

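drive_tool(motion="-1 0 0 -0.04 0 0 0; -1 0 -0.02 -0.09 0 0 0; -1 0 -0.04 -0.14 0 0 0; -1 0 -0.05 -0.19 0 0 0; -1 -0.04 -0.06 -0.2 0 0 0; -1 -0.09 -0.06 -0.2 0 0 0; -1 -0.14 -0.05 -0.2 0 0 0; -1 -0.185 -0.03 -0.2 0 0 0")

```text
time_s: 18.65
ee_pos: [0.4673, 0.0298, 0.1992]
tool_rot: [[0.052, 0.999, -0.001], [0.999, -0.052, -0.002], [-0.002, -0.0, -1.0]]
contact_force: [1.5, 1.1, -0.4]
gripper_width: 0.0296
```

```bash
python3 -c "
from h import *
go([.506,.0281,.06],-2.8)
"
```

```text
t 18.65 pos [0.4673 0.0298 0.1992] F [ 1.5  1.1 -0.4] w 0.0296 q [-0.11  0.13 -0.19  1.25 -0.    1.51]
shift mm [  0.5  38.8 139.2] turn [-0.02  0.1  -0.17]
```

drive_tool(motion="-1 0 0.015 0.03 0 0 0; -1 0 0.03 0.06 0 0 0; -1 0 0.039 0.09 0 0 0; -1 0 0.039 0.115 0 0 0; -1 0 0.039 0.13 0 0 0; -1 0.0005 0.039 0.139 0 0 0; -1 0.0005 0.039 0.139 0 0 0; -1 0.0005 0.039 0.139 0 0 0")

```text
time_s: 19.65
ee_pos: [0.5067, 0.0281, 0.061]
tool_rot: [[0.052, 0.999, 0.001], [0.999, -0.052, -0.002], [-0.002, 0.001, -1.0]]
contact_force: [0.0, -0.4, -0.9]
gripper_width: 0.0295
```

```bash
python3 -c "
from h import *
S,d=grab('side',10); crop(S,(230,150,350,240),6.6,'s10')
go([.506,.0281,.025],-2.8)
"
```

```text
t 19.7 pos [0.5068 0.0281 0.0611] F [-0.8  0.8 -0.1] w 0.0299 q [-0.11  0.29 -0.36  0.92 -0.    1.51]
shift mm [ 0.1 -0.8 36.1] turn [ 0.06  0.1  -0.16]
```

View pics/s10.png

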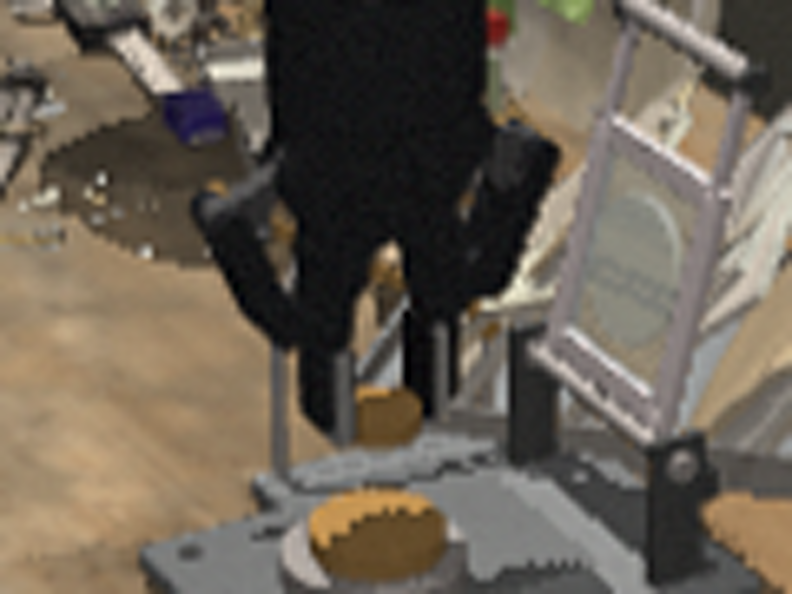

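drive_tool(motion="-1 0 -0.001 0.01 0 0 0; -1 0 -0.001 0.02 0 0 0; -1 0 -0.001 0.03 0 0 0; -1 0 -0.001 0.034 0 0 0; -1 0 -0.001 0.036 0 0 0; -1 0 -0.001 0.037 0 0 0; -1 0 -0.001 0.0375 0 0 0; -1 0 -0.001 0.0375 0 0 0")

```text
time_s: 20.7
ee_pos: [0.5059, 0.028, 0.0237]
tool_rot: [[0.052, 0.999, 0.001], [0.999, -0.052, -0.002], [-0.002, 0.001, -1.0]]
contact_force: [-0.2, -0.1, -0.5]
gripper_width: 0.0297
```

drive_tool(motion="-1 0 0 0.0005 0 0 0; -1 0 0 0.001 0 0 0; -1 0 0 0.0015 0 0 0; -1 0 0 0.002 0 0 0; -1 0 0 0.002 0 0 0; -1 0 0 0.002 0 0 0; -1 0 0 0.002 0 0 0; -1 0 0 0.002 0 0 0")

```text
time_s: 21.7
ee_pos: [0.5061, 0.028, 0.0234]
tool_rot: [[0.052, 0.999, 0.003], [0.999, -0.052, -0.002], [-0.002, 0.003, -1.0]]
contact_force: [-6.9, 0.1, 20.7]
gripper_width: 0.0296
```

drive_tool(motion="-1 0 0 -0.0005 0 0 0; -1 0 0 -0.0005 0 0 0; -0.2 0 0 -0.0005 0 0 0; 0 0 0 -0.0005 0 0 0; 0.2 0 0 -0.0005 0 0 0; 0.3 0 0 -0.004 0 0 0; 0.3 0 0 -0.02 0 0 0; 0.3 0 0 -0.04 0 0 0")

```text
time_s: 22.7
ee_pos: [0.5057, 0.0281, 0.0638]
tool_rot: [[0.052, 0.999, 0.002], [0.999, -0.052, -0.002], [-0.002, 0.002, -1.0]]
contact_force: [0.3, -0.7, -0.1]
gripper_width: 0.0554
```

```bash
python3 -c "
from h import *
S,d=grab('side',11); crop(S,(230,150,350,240),6.6,'s11')
go([.42,.0281,.25],-2.8)
"
```

```text
t 22.75 pos [0.507  0.028  0.0664] F [ 1.3 -0.1  2.7] w 0.0554 q [-0.11  0.28 -0.36  0.93 -0.    1.51]
shift mm [  -4.8  -85.8 -184.1] turn [ 0.34  0.13 -0.15]
```

View pics/s11.png

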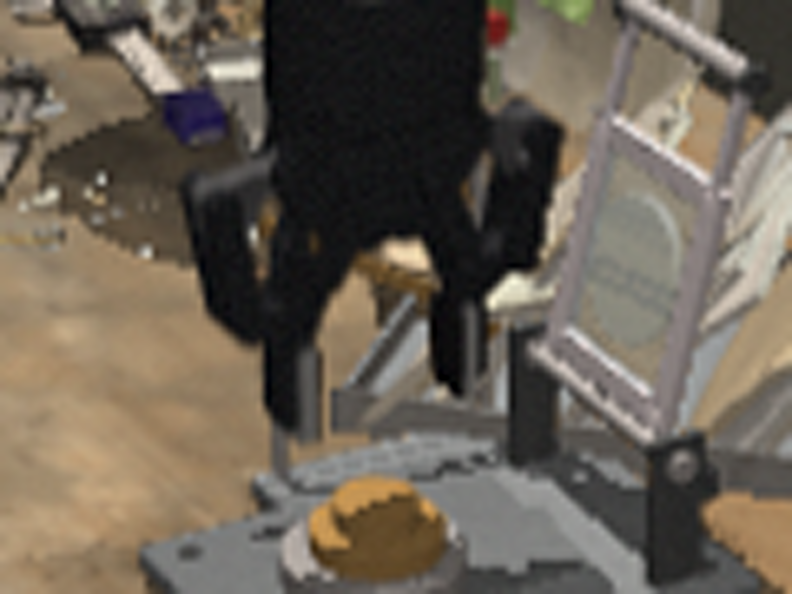

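drive_tool(motion="0.1 0 -0.01 -0.05 0 0 0; 0.1 0 -0.03 -0.1 0 0 0; 0.1 -0.02 -0.05 -0.15 0 0 0; 0.1 -0.06 -0.06 -0.18 0 0 0; 0.1 -0.11 -0.06 -0.18 0 0 0; 0.1 -0.16 -0.06 -0.18 0 0 0; 0.1 -0.2 -0.06 -0.18 0 0 0; 0.1 -0.2 -0.06 -0.18 0 0 0")

```text
time_s: 23.75
ee_pos: [0.4355, -0.1705, 0.246]
tool_rot: [[0.055, 0.998, 0.005], [0.998, -0.055, -0.003], [-0.002, 0.005, -1.0]]
contact_force: [0.9, 0.2, -0.5]
gripper_width: 0.0468
```

Run:
```python
from h import *
T,_=grab('top',12);S,_=grab('side',12); crop(T,(240,140,340,250),6,'t12'); crop(S,(230,140,360,240),6,'s12')
go([.632,.0225,.25],-2.8)
```

```text
t 23.85 pos [ 0.4355 -0.1683  0.2462] F [0.1 0.5 0.7] w 0.0465 q [-0.55  0.1  -0.1   1.36  0.    1.07]
shift mm [200.9 186.1  -3.1] turn [ 0.32  0.1  -0.22]
```

View pics/t12.png

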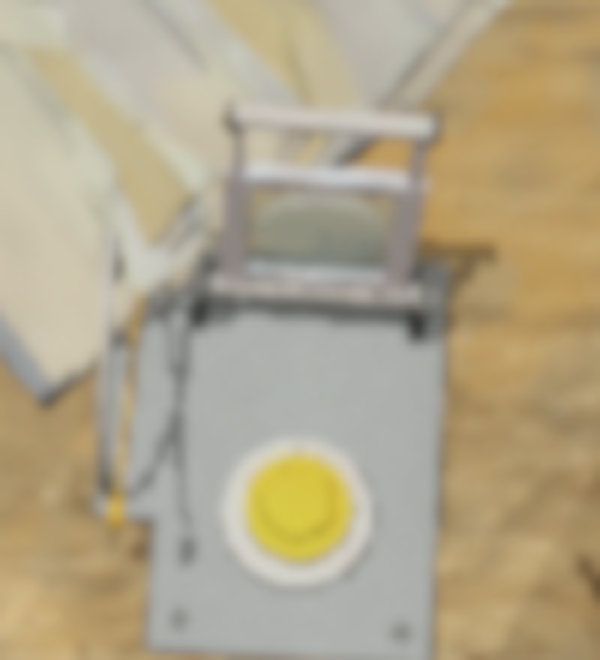

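View pics/s12.png

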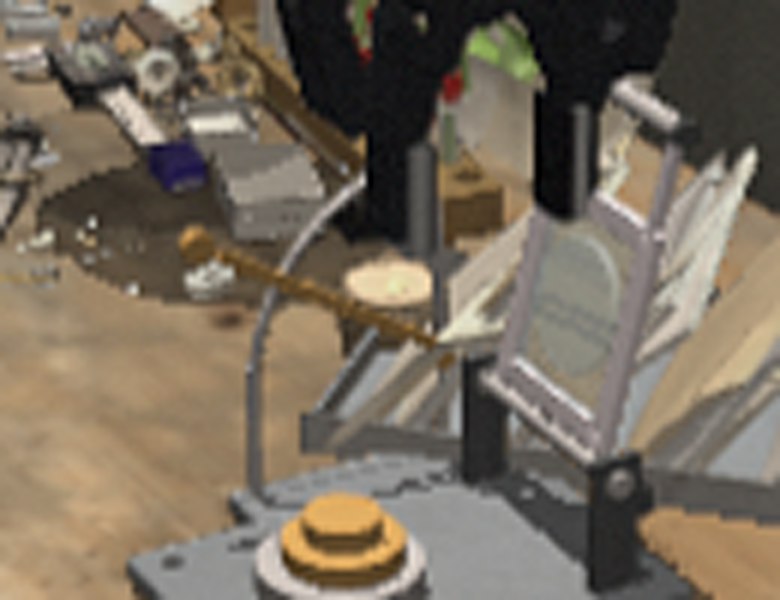

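Run:
```python
from h import *
T,_=load('top',12);S,_=load('side',12)
for nm,n,p,uv,z,half,ch,thr,sm in [('wide','top',T,(289,224),.036,16,'S',110,None),('stage','top',T,(289,225),.026,20,'V',222,None),
 ('stage','side',S,(287,234),.026,22,'V',165,None),('small','side',S,(287,225),.046,12,'V',190,lambda h:h[...,1]>100),('wide','side',S,(287,231),.036,16,'S',100,None)]:
    P,e,m=disc(n,p,uv,z,half,ch,thr,True,sm); print(nm,n,'ell',[np.round(x,1) for x in e],'ext',P.min(0).round(4),P.max(0).round(4))
crop(S,(265,210,310,250),16,'s12d'); crop(T,(270,205,310,245),16,'t12d')
```

```text
wide top ell [array([503.9,  28.3]), array([44.8, 45.6]), np.float64(95.0)] ext [0.481  0.0059] [0.5267 0.0504]
stage top ell [array([504.2,  28.7]), array([130.4, 132.3]), np.float64(74.9)] ext [ 0.4479 -0.0273] [0.56   0.0842]
stage side ell [array([510.3,  33.8]), array([64.2, 86.5]), np.float64(145.6)] ext [ 0.4722 -0.0058] [0.5429 0.0764]
small side ell [array([507.1,  28. ]), array([29.3, 30.7]), np.float64(59.3)] ext [0.4921 0.0128] [0.5224 0.0434]
wide side ell [array([505. ,  24.2]), array([48.4, 71.3]), np.float64(149.3)] ext [ 0.4756 -0.009 ] [0.5317 0.0584]
```

View pics/s12d.png

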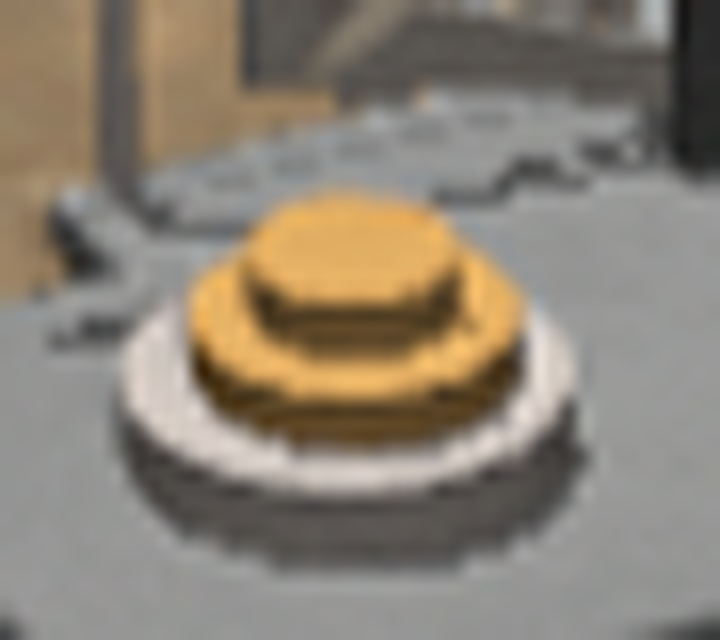

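View pics/t12d.png

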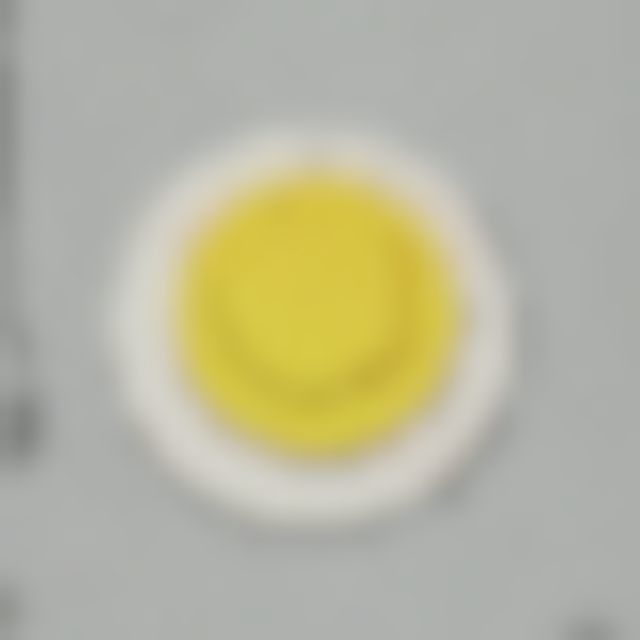

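drive_tool(motion="0.1 0.03 0.03 -0.005 0 0 0; 0.1 0.06 0.06 -0.01 0 0 0; 0.1 0.1 0.09 -0.01 0 0 0; 0.1 0.13 0.12 -0.01 0 0 0; 0.1 0.16 0.15 -0.01 0 0 0; 0.1 0.19 0.175 -0.01 0 0 0; 0.1 0.2 0.186 -0.01 0 0 0; 0.1 0.2 0.186 -0.01 0.3 0 0")

```text
time_s: 24.85
ee_pos: [0.6316, 0.0229, 0.2566]
tool_rot: [[0.051, 0.999, -0.001], [0.999, -0.051, -0.002], [-0.002, -0.001, -1.0]]
contact_force: [0.5, -0.8, -0.4]
gripper_width: 0.0469
```

Run:
```python
from h import *
S,d=grab('side',13); crop(S,(270,60,400,200),5,'s13')
T,_=grab('top',13); crop(T,(240,110,340,250),4,'t13')
go([.632,.0225,.157],-2.8)
S0,d0=load('side',0)
u,v=np.meshgrid(np.arange(252,300),np.arange(170,200)); 
dd=d0[170:200,252:300]; 
st=np.array([.5055,.0285]);y=np.radians(-2.8);X=np.array([np.cos(y),np.sin(y)]);Y=np.array([-X[1],X[0]]);h=st+.095*X
pts=[];px=[]
for a,b,c in zip(u.ravel(),v.ravel(),dd.ravel()):
    q=atd('side',a,b,c); r=q[:2]-h; 
    hs=cv2.cvtColor(S0[b:b+1,a:a+1],cv2.COLOR_RGB2HSV)[0,0]
    if abs(r@Y-.076)<.012 and -.16<r@X<-.02 and .06<q[2]<.2 and hs[1]>90 : pts.append((r@X,r@Y,q[2]));px.append((a,b))
pts=np.array(pts);px=np.array(px); print(len(pts))
t=pts[:,0]<-.113; print('tip',pts[t].mean(0),px[t].mean(0),px[t].min(0),px[t].max(0))
# ray/plane intersections for all px
def onpl(a,b):
    o,dr=ray('side',a,b); N=np.array([*Y,0]); k=(.076-(o-np.array([*h,0]))@N)/(dr@N); q=o+k*dr; return (q[:2]-h)@X,q[2]
L=np.array([onpl(*p) for p in px]); print('tip plane',L[t].mean(0),'ang',np.arctan2(L[t].mean(0)[1]-.06,-L[t].mean(0)[0]))
m=~t; c=np.polyfit(L[m,0],L[m,1],1); print('line slope ang',np.arctan(-c[0]),'z at hinge',c[1])
print('ang all',np.median(np.arctan2(L[m,1]-.06,-L[m,0])))
```

```text
t 24.95 pos [0.6312 0.0214 0.257 ] F [-0.7 -0.1  0.2] w 0.0471 q [-0.1   0.4   0.33  1.5  -0.    1.53]
shift mm [  1.3   0.8 100. ] turn [-0.01  0.11 -0.21]
122
tip [-0.11888866  0.07209602  0.13673796] [262.08695652 180.95652174] [260 178] [264 183]
tip plane [-0.11699936  0.13469415] ang 0.568187985469517
line slope ang 0.5790668297677084 z at hinge 0.05964149784816213
ang all 0.5751371173180356
```

View pics/s13.png

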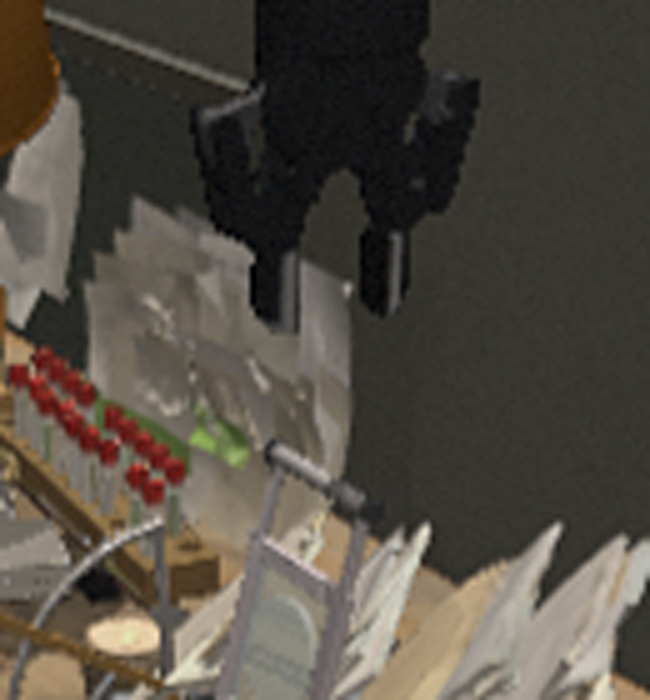

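View pics/t13.png

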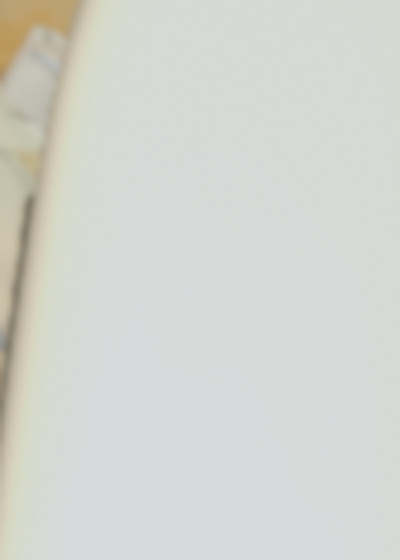

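Run:
```python
from h import *
S,d=load('side',13)
for v in (110,114,118,120,122,124,126): print(v,[list((atd('side',u,v,d[v,u])*1000).round(0).astype(int).tolist()) for u in (322,325,327,329,343,346,348,350)])
for u,v in((325,150),(333,155),(340,159)): print([ (atd('side',u,v+k,d[v+k,u])*1000).round() for k in(-2,-1,0,1,2)])
```

```text
110 [[594, 19, 313], [598, 14, 314], [600, 10, 314], [896, 406, 156], [657, 26, 300], [656, 14, 304], [656, 7, 305], [664, 10, 303]]
114 [[597, 23, 302], [600, 16, 304], [600, 9, 306], [608, 13, 303], [658, 27, 290], [654, 12, 295], [657, 8, 296], [668, 14, 292]]
118 [[594, 18, 295], [600, 16, 295], [603, 12, 295], [609, 13, 294], [656, 24, 282], [655, 12, 286], [658, 8, 286], [667, 12, 284]]
120 [[598, 24, 288], [599, 14, 291], [603, 12, 291], [609, 13, 289], [654, 21, 279], [655, 11, 281], [658, 8, 282], [897, 301, 153]]
122 [[597, 22, 284], [598, 13, 287], [601, 8, 287], [606, 9, 286], [899, 337, 137], [655, 11, 276], [658, 8, 277], [899, 303, 146]]
124 [[600, 26, 278], [601, 16, 281], [600, 7, 283], [607, 10, 281], [900, 337, 130], [900, 322, 134], [901, 314, 136], [901, 305, 139]]
126 [[854, 382, 119], [601, 16, 276], [605, 15, 276], [609, 12, 276], [903, 341, 122], [905, 329, 125], [899, 311, 132], [905, 310, 131]]
[array([634.,  60., 202.]), array([632.,  56., 202.]), array([632.,  56., 199.]), array([629.,  52., 198.]), array([628.,  51., 196.])]
[array([635.,  28., 200.]), array([630.,  22., 201.]), array([628.,  19., 200.]), array([628.,  18., 198.]), array([626.,  16., 196.])]
[array([901., 346.,  18.]), array([631.,  -4., 200.]), array([628.,  -8., 200.]), array([626., -11., 199.]), array([624., -14., 198.])]
```

drive_tool(motion="0.1 0.001 0.001 0.02 0 0 0; 0.1 0.001 0.001 0.04 0 0 0; 0.1 0.001 0.001 0.055 0 0 0; 0.1 0.001 0.001 0.07 0 0 0; 0.1 0.001 0.001 0.08 0 0 0; 0.1 0.001 0.001 0.09 0 0 0; 0.1 0.001 0.001 0.098 0 0 0; 0.1 0.001 0.001 0.098 0 0 0")

```text
time_s: 25.95
ee_pos: [0.632, 0.0223, 0.1584]
tool_rot: [[0.052, 0.999, -0.001], [0.999, -0.052, -0.002], [-0.002, -0.001, -1.0]]
contact_force: [-1.2, 0.5, 0.7]
gripper_width: 0.0471
```

Run:
```python
from h import *
S,d=grab('side',14); crop(S,(290,110,390,200),7,'s14')
go([.632,.0225,.158],-2.8)
```

```text
t 26.0 pos [0.6322 0.0223 0.1589] F [ 0.2 -0.2 -0.1] w 0.047 q [-0.1   0.42  0.12  1.27 -0.    1.53]
shift mm [ 0.2 -0.2  0.9] turn [-0.03  0.11 -0.21]
```

View pics/s14.png

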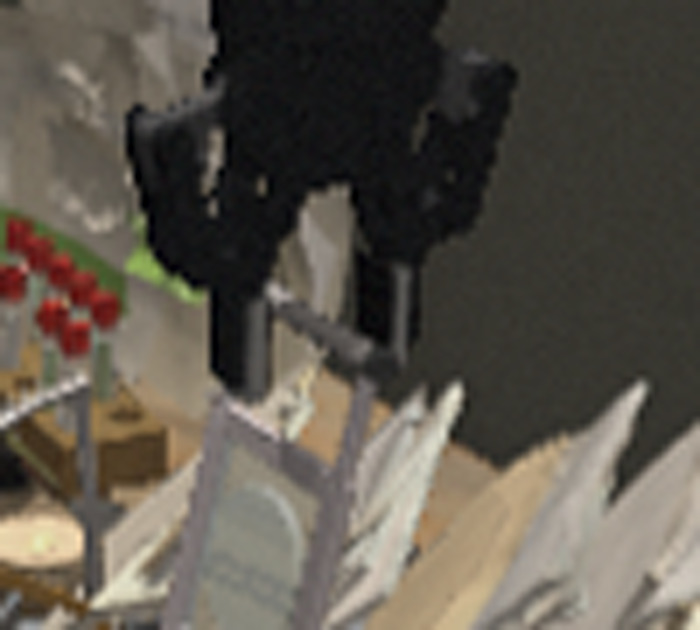

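drive_tool(motion="-0.2 0 0 0 0 0 0; -0.5 0 0 0 0 0 0; -1 0 0 0 0 0 0; -1 0 0 0 0 0 0; -1 0 0 0 0 0 0; -1 0 0 0 0 0 0; -1 0 0 0 0 0 0; -1 0 0 0 0 0 0", force=35)

```text
time_s: 27.0
ee_pos: [0.6314, 0.0223, 0.1592]
tool_rot: [[0.053, 0.999, -0.002], [0.999, -0.053, -0.002], [-0.002, -0.002, -1.0]]
contact_force: [-6.1, 0.2, 3.2]
gripper_width: 0.0089
```

Run:
```python
from h import *
S,d=grab('side',15); crop(S,(290,110,390,200),7,'s15')
go([.632,.0225,.158],-2.8)
```

```text
t 27.05 pos [0.6314 0.0223 0.1592] F [-4.6 -0.4  3.1] w 0.0087 q [-0.1   0.42  0.12  1.27 -0.    1.53]
shift mm [0.2 0.6 1.2] turn [-0.09  0.12 -0.21]
```

View pics/s15.png

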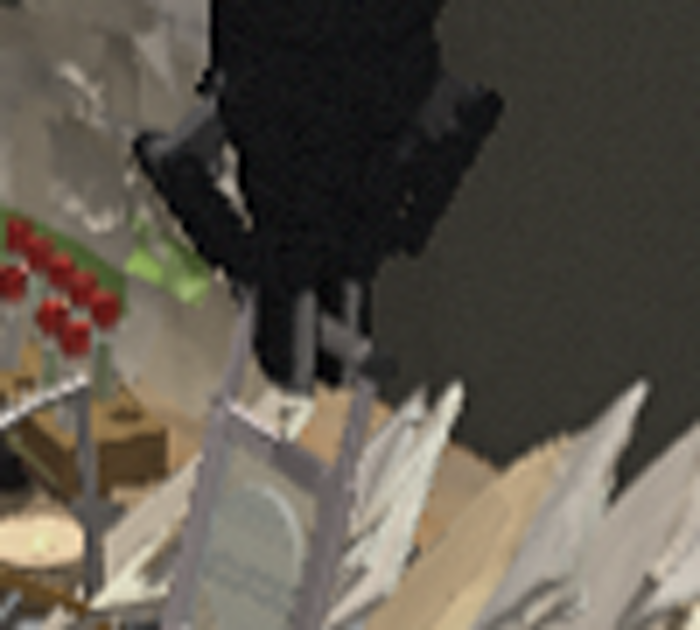

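```bash
cat >> h.py <<'E'
T0=np.array([.6314,.0223,.1592])  # TCP at flap 1.8
def arcP(th,yaw=-2.8,r=.14):
    a=np.radians(yaw);X=np.array([np.cos(a),np.sin(a),0]); return T0+r*(-(np.cos(th)-np.cos(1.8))*X+(np.sin(th)-np.sin(1.8))*np.array([0,0,1]))
def arc(ths):
    s=ctrl.observe(); R=np.array(s['tool_rot']); print('t',round(s['time_s'],2),'pos',s['ee_pos'].round(4),'F',s['contact_force'].round(1),'w',round(s['gripper_width'],4))
    rv=Ro.from_matrix(R.T@Rd(-3.0)).as_rotvec(degrees=True); print('turn',rv.round(2))
    print('; '.join('-1 %.4f %.4f %.4f 0 0 0'%tuple(R.T@(arcP(t)-s['ee_pos'])) for t in ths))
E
python3 -c "
from h import *
arc(np.linspace(1.76,1.42,8))"
```

```text
t 27.05 pos [0.6314 0.0223 0.1592] F [-4.6 -0.4  3.1] w 0.0087
turn [-0.09  0.12 -0.01]
-1 -0.0000 -0.0054 -0.0011 0 0 0; -1 -0.0000 -0.0122 -0.0022 0 0 0; -1 -0.0001 -0.0189 -0.0030 0 0 0; -1 -0.0001 -0.0257 -0.0035 0 0 0; -1 -0.0001 -0.0325 -0.0036 0 0 0; -1 -0.0002 -0.0393 -0.0034 0 0 0; -1 -0.0002 -0.0461 -0.0028 0 0 0; -1 -0.0002 -0.0528 -0.0020 0 0 0
```

drive_tool(motion="-1 0 -0.005 -0.001 0 0 0; -1 0 -0.012 -0.002 0 0 0; -1 0 -0.019 -0.003 0 0 0; -1 0 -0.026 -0.0035 0 0 0; -1 0 -0.0325 -0.0035 0 0 0; -1 0 -0.039 -0.0035 0 0 0; -1 0 -0.046 -0.003 0 0 0; -1 0 -0.053 -0.002 0 0 0")

```text
time_s: 28.05
ee_pos: [0.5779, 0.0253, 0.1612]
tool_rot: [[0.052, 0.999, -0.002], [0.999, -0.052, -0.002], [-0.002, -0.002, -1.0]]
contact_force: [1.1, 3.4, -3.5]
gripper_width: 0.0091
```

```bash
python3 -c "
from h import *
S,d=grab('side',16); crop(S,(270,110,370,200),7,'s16')
arc(np.linspace(1.37,1.02,8))"
```

```text
t 28.1 pos [0.577  0.0254 0.161 ] F [-0.2  2.6  1. ] w 0.0085
turn [-0.17  0.11  0.  ]
-1 -0.0004 -0.0052 0.0009 0 0 0; -1 -0.0005 -0.0120 0.0025 0 0 0; -1 -0.0005 -0.0188 0.0044 0 0 0; -1 -0.0005 -0.0254 0.0067 0 0 0; -1 -0.0005 -0.0319 0.0093 0 0 0; -1 -0.0005 -0.0382 0.0122 0 0 0; -1 -0.0005 -0.0445 0.0154 0 0 0; -1 -0.0006 -0.0505 0.0189 0 0 0
```

View pics/s16.png

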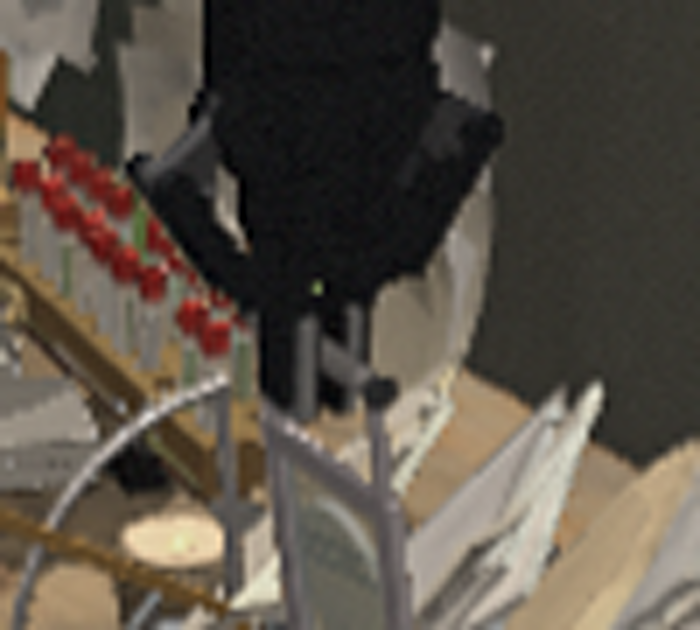

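drive_tool(motion="-1 0 -0.005 0.001 0 0 0; -1 0 -0.012 0.0025 0 0 0; -1 0 -0.019 0.0045 0 0 0; -1 0 -0.0255 0.0065 0 0 0; -1 0 -0.032 0.0095 0 0 0; -1 0 -0.038 0.012 0 0 0; -1 0 -0.0445 0.0155 0 0 0; -1 0 -0.0505 0.019 0 0 0")

```text
time_s: 29.1
ee_pos: [0.526, 0.028, 0.142]
tool_rot: [[0.052, 0.999, -0.003], [0.999, -0.052, -0.002], [-0.002, -0.003, -1.0]]
contact_force: [-2.3, 4.1, 4.3]
gripper_width: 0.0085
```

```bash
python3 -c "
from h import *
arc(np.linspace(.98,.68,8))"
```

```text
t 29.1 pos [0.526 0.028 0.142] F [-2.3  4.1  4.3] w 0.0085
turn [-0.16  0.1   0.01]
-1 -0.0006 -0.0042 0.0028 0 0 0; -1 -0.0006 -0.0091 0.0063 0 0 0; -1 -0.0006 -0.0139 0.0100 0 0 0; -1 -0.0006 -0.0185 0.0138 0 0 0; -1 -0.0006 -0.0229 0.0179 0 0 0; -1 -0.0006 -0.0271 0.0221 0 0 0; -1 -0.0006 -0.0312 0.0266 0 0 0; -1 -0.0007 -0.0350 0.0312 0 0 0
```

drive_tool(motion="-1 0 -0.004 0.003 0 0 0; -1 0.0005 -0.009 0.0065 0 0 0; -1 0.0005 -0.014 0.01 0 0 0; -1 0.0005 -0.0185 0.014 0 0 0; -1 0.0005 -0.023 0.018 0 0 0; -1 0.0005 -0.027 0.022 0 0 0; -1 0.0005 -0.031 0.0265 0 0 0; -1 0.0005 -0.035 0.031 0 0 0")

```text
time_s: 30.1
ee_pos: [0.4908, 0.0302, 0.1107]
tool_rot: [[0.052, 0.999, -0.003], [0.999, -0.052, -0.002], [-0.002, -0.003, -1.0]]
contact_force: [1.9, -1.6, -1.0]
gripper_width: 0.0085
```

```bash
python3 -c "
from h import *
S,d=grab('side',17); crop(S,(245,120,345,230),7,'s17')
arc(np.linspace(.66,.573,8))"
```

```text
t 30.15 pos [0.4904 0.0303 0.1102] F [ 2.1 -1.7 -0.3] w 0.0087
turn [-0.19  0.11  0.  ]
-1 -0.0011 -0.0012 0.0016 0 0 0; -1 -0.0011 -0.0022 0.0029 0 0 0; -1 -0.0011 -0.0032 0.0043 0 0 0; -1 -0.0011 -0.0043 0.0057 0 0 0; -1 -0.0011 -0.0053 0.0072 0 0 0; -1 -0.0011 -0.0063 0.0086 0 0 0; -1 -0.0011 -0.0072 0.0101 0 0 0; -1 -0.0011 -0.0082 0.0115 0 0 0
```

View pics/s17.png

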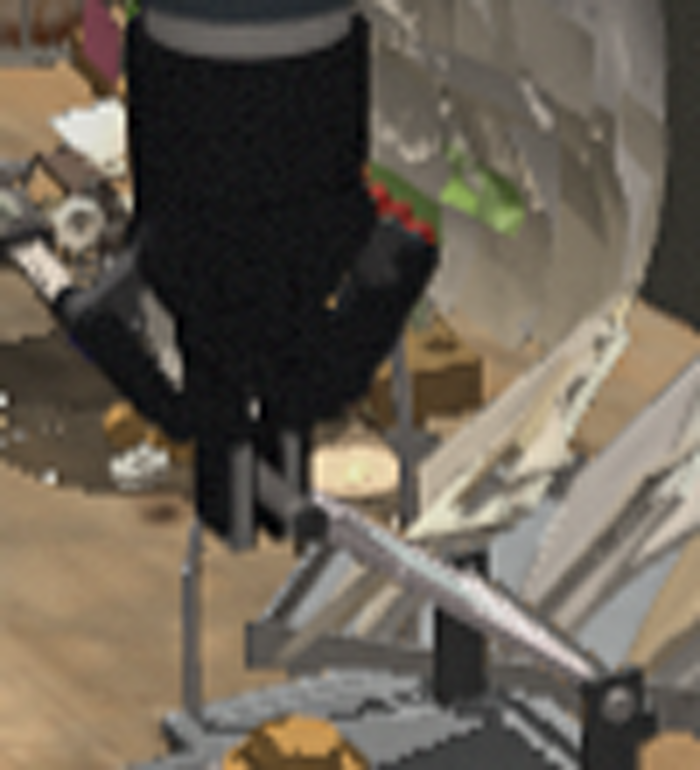

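```bash
cat >> h.py <<'E'
st=np.array([.5055,.0285])
def frame(yaw=-2.8):
    y=np.radians(yaw);X=np.array([np.cos(y),np.sin(y)]);Y=np.array([-X[1],X[0]]);return X,Y,st+.095*X
def onpl(a,b,c,n='side'):
    X,Y,h=frame(); o,dr=ray(n,a,b); N=np.array([*Y,0]); k=(c-(o-np.array([*h,0]))@N)/(dr@N); q=o+k*dr; x=(q[:2]-h)@X; return x,q[2]-.06,np.hypot(x,q[2]-.06),np.arctan2(q[2]-.06,-x)
E
python3 - <<'E'
from h import *
for k,(u,v) in((0,(343.4,161.5)),(17,(289.4,194.6))):
    S,d=load('side',k); x0,y0=int(u)-8,int(v)-8
    g=cv2.cvtColor(S,cv2.COLOR_RGB2GRAY)[y0:y0+17,x0:x0+17]; m=g<62; n,l,s,c=cv2.connectedComponentsWithStats(m.astype(np.uint8)); 
    print(k,m.astype(int)); print(s[1:],(c[1:]+[x0,y0]).round(1))
    for cc in(-.036,-.039,-.042,-.045): print(cc,np.round(onpl(u,v,cc),4))
    X,Y,h=frame()
    print([((atd('side',int(u)+a,int(v)+b,d[int(v)+b,int(u)+a])[:2]-h)@Y).round(4) for a in(-1,0,1) for b in(-1,0,1)])
E
```

```text
0 [[0 0 0 0 1 1 1 1 1 1 1 1 1 1 1 1 1]
 [0 0 0 0 1 1 1 1 1 1 1 1 1 1 1 1 1]
 [0 0 0 0 1 1 1 1 1 1 1 1 1 1 1 1 1]
 [0 0 0 0 0 1 1 1 1 1 1 1 1 1 1 1 1]
 [0 0 0 0 0 0 0 1 1 1 1 1 1 1 1 1 1]
 [0 0 0 0 0 0 0 0 1 1 1 1 1 1 1 1 1]
 [0 0 0 0 0 0 0 0 0 1 1 1 1 1 1 1 1]
 [0 0 1 0 0 0 0 0 0 0 0 1 1 1 1 1 1]
 [0 1 1 1 0 0 0 0 1 1 1 1 1 1 1 1 1]
 [0 0 1 1 1 1 1 1 1 1 1 1 1 1 1 1 1]
 [0 0 0 1 1 1 0 1 1 1 1 1 1 1 1 1 1]
 [0 0 0 0 0 1 0 0 1 1 1 1 1 1 1 1 1]
 [0 0 0 0 0 0 0 0 0 1 1 1 1 1 0 0 1]
 [0 0 0 0 0 0 0 0 0 1 1 1 1 0 0 0 1]
 [0 0 0 0 0 0 0 0 0 0 1 1 0 0 0 0 1]
 [0 0 0 0 0 0 0 0 0 0 0 0 0 0 0 0 0]
 [0 0 0 0 0 0 0 0 0 0 0 0 0 0 0 0 0]]
[[  1   0  16  15 149]] [[345.6 159.1]]
-0.036 [0.0352 0.1341 0.1387 1.8278]
-0.039 [0.0331 0.1357 0.1397 1.8102]
-0.042 [0.031  0.1372 0.1407 1.793 ]
-0.045 [0.0289 0.1388 0.1418 1.776 ]
[np.float64(-0.0399), np.float64(-0.0485), np.float64(-0.0434), np.float64(-0.0432), np.float64(-0.0456), np.float64(-0.0467), np.float64(-0.0466), np.float64(-0.0433), np.float64(-0.0455)]
17 [[1 0 1 1 1 0 0 1 0 0 0 0 0 0 0 0 0]
 [1 0 0 1 1 0 0 1 0 0 0 0 0 0 0 0 0]
 [1 0 0 0 0 0
[... 329 characters left out ...]
 0 0 1 1 0 0 0 0 0 0 0 0 0]
 [0 0 0 0 0 0 1 0 0 0 0 0 0 0 0 0 0]
 [0 0 0 0 0 0 0 0 0 0 0 0 0 0 0 0 0]
 [0 0 0 0 0 0 0 0 0 0 0 0 0 0 0 0 0]
 [0 0 0 0 0 0 0 0 0 0 0 0 0 0 0 0 0]
 [0 0 0 0 0 0 0 0 0 0 0 0 0 0 0 0 0]]
[[ 0  0  5 11 25]
 [ 2  0  3  2  5]
 [ 7  0  1  5  5]
 [ 6  7  5  6 20]] [[282.4 192.5]
 [284.2 186.4]
 [288.  188. ]
 [288.6 195. ]]
-0.036 [-0.1052  0.0847  0.135   0.6779]
-0.039 [-0.1068  0.0864  0.1374  0.6801]
-0.042 [-0.1085  0.0881  0.1398  0.6822]
-0.045 [-0.1102  0.0899  0.1422  0.6843]
[np.float64(-0.043), np.float64(-0.0425), np.float64(-0.0478), np.float64(-0.0463), np.float64(-0.0438), np.float64(-0.0424), np.float64(-0.0442), np.float64(-0.0451), np.float64(-0.0433)]
```

drive_tool(motion="-1 0 -0.001 0.0015 0 0 0; -1 -0.0005 -0.002 0.003 0 0 0; -1 -0.0005 -0.003 0.0045 0 0 0; -1 -0.0005 -0.0045 0.0055 0 0 0; -1 -0.0005 -0.0055 0.007 0 0 0; -1 -0.0005 -0.0065 0.0085 0 0 0; -1 -0.0005 -0.007 0.01 0 0 0; -1 -0.0005 -0.008 0.0115 0 0 0")

```text
time_s: 31.15
ee_pos: [0.4821, 0.0306, 0.0987]
tool_rot: [[0.052, 0.999, -0.004], [0.999, -0.052, -0.001], [-0.001, -0.004, -1.0]]
contact_force: [0.9, 5.6, 1.4]
gripper_width: 0.0086
```

```bash
python3 -c "
from h import *
S,d=grab('side',18); crop(S,(245,120,345,230),7,'s18'); T,dt=grab('top',18); crop(T,(240,140,340,250),6,'t18')
arc([.573])"
```

```text
t 31.25 pos [0.482  0.0306 0.0986] F [0.6 4.5 0.2] w 0.0086
turn [-0.21  0.07  0.02]
-1 -0.0010 0.0001 -0.0001 0 0 0
```

View pics/s18.png

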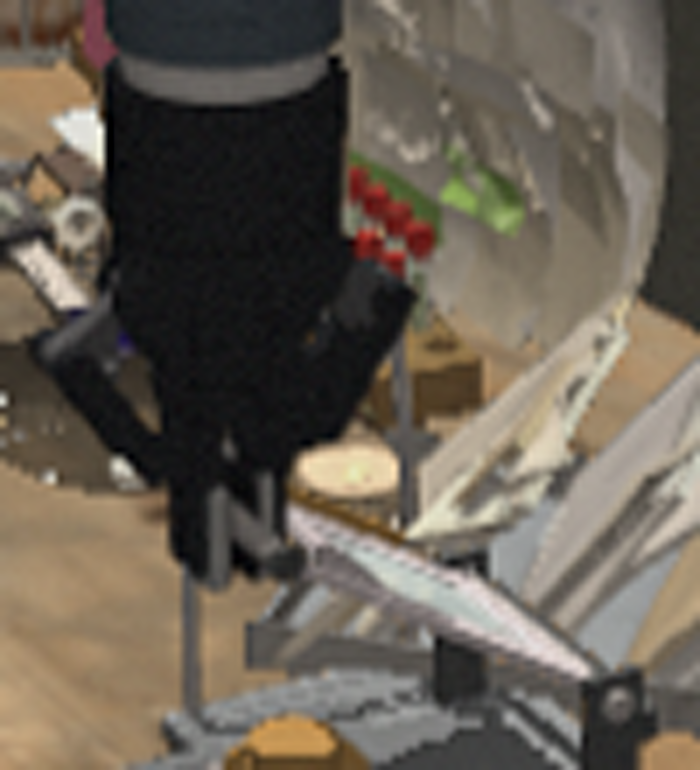

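View pics/t18.png

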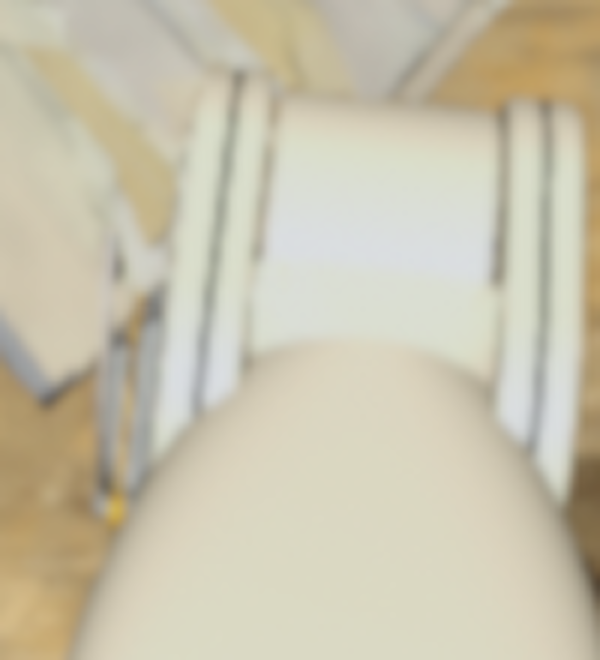

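Run:
```python
from h import *
S,d=load('side',18)
print(onpl(286.1,200.3,-.042)); crop(S,(270,180,335,225),12,'s18z')
X,Y,h=frame()
# frame plane points: depth in flap area, fit plane angle
uu,vv=np.meshgrid(np.arange(286,335),np.arange(185,220)); P=np.array([atd('side',a,b,d[b,a]) for a,b in zip(uu.ravel(),vv.ravel())])
r=P[:,:2]-h; q=np.c_[r@X,r@Y,P[:,2]-.06]; th=np.arctan2(q[:,2],-q[:,0]); rr=np.hypot(q[:,0],q[:,2])
m=(abs(q[:,1])<.045)&(rr>.03)&(rr<.102)&(th>.3)&(th<.85); print(m.sum()); print('flap surf')
A=np.c_[-q[m,0],q[m,1],np.ones(m.sum())]
w=np.ones(m.sum(),bool)
for _ in range(6):
    c=np.linalg.lstsq(A[w],q[m,2][w],rcond=None)[0]; e=A@c-q[m,2]; w=abs(e)<.005
print('angle',np.arctan(c[0]),c,w.sum())
# pointer from frames 0,7,12 combined
for k in(0,7,12,18):
    S,d=load('side',k); hs=cv2.cvtColor(S,cv2.COLOR_RGB2HSV); L=[]
    for v in range(172,206):
        for u in range(256,308):
            o=atd('side',u,v,d[v,u]); r=o[:2]-h
            if abs(r@Y-.076)<.012 and hs[v,u,1]>90 and o[2]>.065 and -.16<r@X<-.02: L.append(onpl(u,v,.076)[:2])
    L=np.array(L); 
    if len(L)<20: print(k,len(L)); continue
    a=L[L[:,0]>-.112]; t=L[L[:,0]<-.114]; v0=np.linalg.eigh(np.cov((a-a.mean(0)).T))[1][:,1]
    print(k,len(a),'dir',np.arctan(-v0[1]/v0[0]),'radial',np.arctan2(a.mean(0)[1],-a.mean(0)[0]),'tip',len(t),t.mean(0) if len(t) else'', np.arctan2(t.mean(0)[1],-t.mean(0)[0]) if len(t) else '')
```

```text
(np.float64(-0.11681948616174995), np.float64(0.0761824763028463), np.float64(0.13946527181606547), np.float64(0.5778770419794623))
213
flap surf
angle 0.5527932298935796 [0.61695502 0.02642476 0.00400351] 211Traceback (most recent call last):
  File "<stdin>", line 19, in <module>
  File "h.py", line 9, in atd
    o,d=ray(n,u,v); return o+d*dep
        ~~~^^^^^^^
  File "h.py", line 5, in ray
    c=cam(n); d=np.array([(u-c['cx'])/c['fx'],-(v-c['cy'])/c['fy'],-1.]); return np.array(c['origin']),np.array(c['attitude'])@d
  File "h.py", line 3, in cam
    def cam(n): return ctrl.camera_model(n)
                       ~~~~~~~~~~~~~~~~~^^^
ValueError: time passes only in moves, steps and waits
```

View pics/s18z.png

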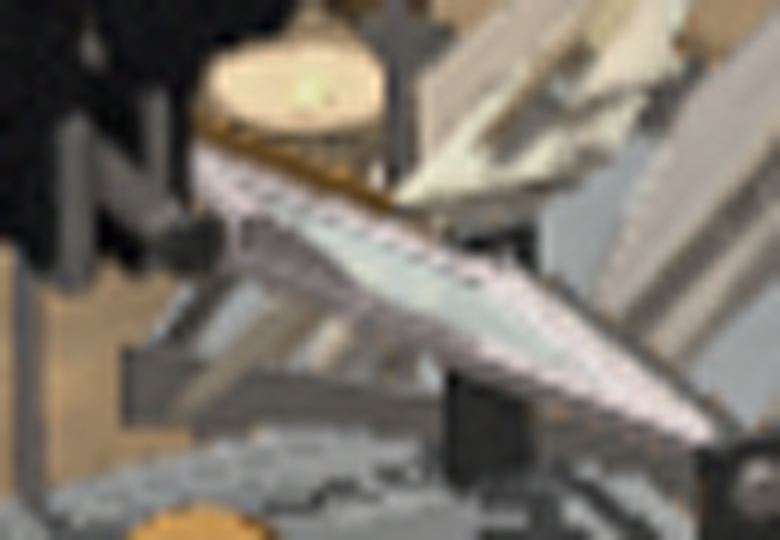

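```bash
sed -i 's/^def cam(n).*/_C={}\ndef cam(n):\n    if n not in _C: _C[n]=ctrl.camera_model(n)\n    return _C[n]/' h.py
python3 - <<'E'
from h import *
X,Y,h=frame()
def scan(k,box,f):
    S,d=load('side',k); hs=cv2.cvtColor(S,cv2.COLOR_RGB2HSV); L=[]
    return S,d,hs
for k in(0,7,12,18):
    S,d=load('side',k); hs=cv2.cvtColor(S,cv2.COLOR_RGB2HSV); L=[]
    for v in range(172,206):
        for u in range(256,308):
            o=atd('side',u,v,d[v,u]); r=o[:2]-h
            if abs(r@Y-.076)<.012 and hs[v,u,1]>90 and o[2]>.065 and -.16<r@X<-.02: L.append(onpl(u,v,.076)[:2])
    L=np.array(L)
    if len(L)<15: print(k,len(L)); continue
    a=L[L[:,0]>-.112]; t=L[L[:,0]<-.114]; v0=np.linalg.eigh(np.cov((a-a.mean(0)).T))[1][:,1]
    print(k,len(a),'dir',np.arctan(-v0[1]/v0[0]),'radial',np.arctan2(a.mean(0)[1],-a.mean(0)[0]),'tip',len(t),t.mean(0) if len(t) else'', np.arctan2(t.mean(0)[1],-t.mean(0)[0]) if len(t) else '')
# near arm of flap: near-edge line in image
E
```

```text
0 101 dir 0.5833693503583709 radial 0.575603338642319 tip 19 [-0.11805109  0.07523803] 0.567419930920938
7 102 dir 0.5828677050623853 radial 0.575273114354977 tip 20 [-0.11786752  0.07556683] 0.5701049987740664
12 102 dir 0.5818087953462573 radial 0.5750940579374925 tip 20 [-0.11786752  0.07556683] 0.5701049987740664
18 26 dir 0.584608747216517 radial 0.6004645235621174 tip 0
```

drive_tool(motion="-1 0.0005 0 0 0 0 0; -1 0.0005 0 0 0 0 0; -1 0.0005 0 0 0 0 0; -1 0.0005 0 0 0 0 0; -1 0.0005 0 0 0 0 0; -1 0.0005 0 0 0 0 0; -1 0.0005 0 0 0 0 0; -1 0.0005 0 0 0 0 0")

```text
time_s: 32.25
ee_pos: [0.482, 0.0308, 0.0986]
tool_rot: [[0.052, 0.999, -0.004], [0.999, -0.052, -0.002], [-0.002, -0.004, -1.0]]
contact_force: [-0.3, -5.5, 0.7]
gripper_width: 0.0091
```

Run:
```python
from h import *
S,d=grab('side',19); arc([.573]); crop(S,(275,190,300,212),24,'s19'); cv2.imwrite('pics/s19f.png',S[:,:,::-1])
```

```text
t 32.3 pos [0.4821 0.0308 0.0986] F [-0.5 -6.1  1.5] w 0.0087
turn [-0.21  0.1   0.01]
-1 -0.0012 0.0001 -0.0001 0 0 0
```

View pics/s19.png

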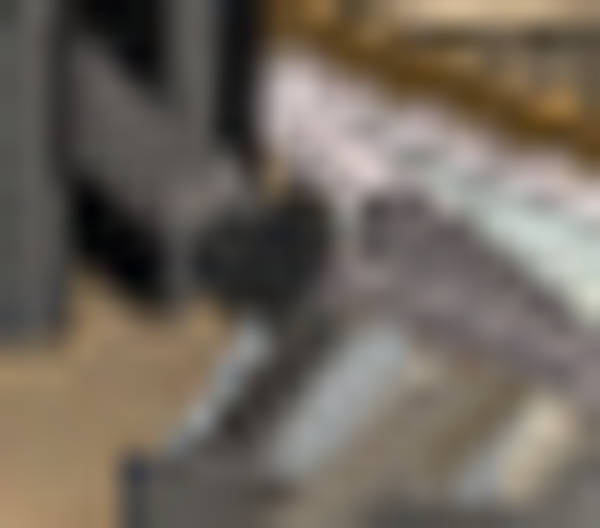

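View pics/s19f.png

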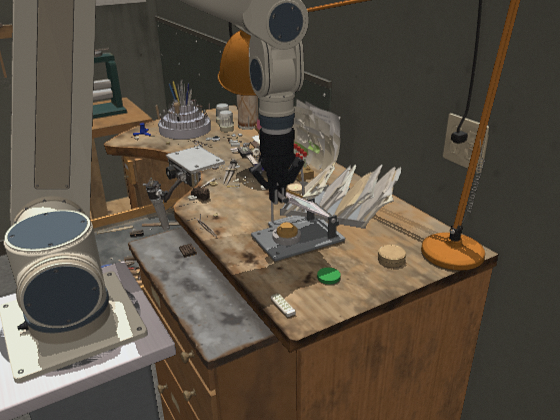

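Run:
```python
from h import *
for uv in((285.5,199.7),(286,200),(285.9,200.2)):
  for c in(-.041,-.045): print(uv,c,np.round(onpl(*uv,c),4))
```

```text
(285.5, 199.7) -0.041 [-0.1178  0.0775  0.141   0.5818]
(285.5, 199.7) -0.045 [-0.1199  0.0798  0.1441  0.5871]
(286, 200) -0.041 [-0.1165  0.0764  0.1393  0.5803]
(286, 200) -0.045 [-0.1187  0.0787  0.1424  0.5858]
(285.9, 200.2) -0.041 [-0.1168  0.076   0.1393  0.5768]
(285.9, 200.2) -0.045 [-0.119   0.0783  0.1424  0.5823]
```

drive_tool(motion="-1 -0.0002 -0.0001 0.0002 0 0 0; -1 -0.0002 -0.0002 0.0004 0 0 0; -1 -0.0002 -0.0002 0.0004 0 0 0; -1 -0.0002 -0.0002 0.0004 0 0 0; -1 -0.0002 -0.0002 0.0004 0 0 0; -1 -0.0002 -0.0002 0.0004 0 0 0; -1 -0.0002 -0.0002 0.0004 0 0 0; -1 -0.0002 -0.0002 0.0004 0 0 0")

```text
time_s: 33.3
ee_pos: [0.4818, 0.0307, 0.0982]
tool_rot: [[0.052, 0.999, -0.004], [0.999, -0.052, -0.001], [-0.002, -0.004, -1.0]]
contact_force: [-0.9, -0.7, 1.9]
gripper_width: 0.0088
```

Run:
```python
from h import *
s=ctrl.observe(); print(s['ee_pos'],s['contact_force'],s['gripper_width'],np.abs(s['qvel']).max()); print(ctrl.job_done())
```

```text
[0.48181503 0.03071323 0.09819792] [-0.94488988 -0.68963306  1.85081881] 0.00876160650807302 0.0014097248701595059
the job is handed in; nothing more can be done
None
```

I handed the job in at about 33 s. The wide disc lies on the stage with the small disc on top, and the gripper is holding the flap still by its bar at the pointer's angle.

- **Discs:** before I moved the flap, both discs measured within about 1 mm of the stage centre in the camera images and looked flat. I did not re-measure them afterwards, but the last picture shows the stack undisturbed.
- **Flap angle:** the pointer measured about 0.57 rad (0.570 at its tip, 0.575 to 0.582 along the arm). The flap read 0.573 rad from the arm's motion. The bar's end cap in the camera gave 0.577 to 0.587. I then lowered it about 0.4 mm more to split the difference, so the match should be within about 0.01 rad.
- **Checks that disagreed:**
  - A rough plane fit of the flap surface from depth gave 0.553 rad; I gave it little weight.
  - The fingertips stood about 43 mm higher than the reported tool position implied. My first try at the wide disc therefore closed on air without touching anything, and I corrected for it afterwards.
- **Other things:** the pointer's tip was in the same place in the top view after lowering. I never touched the green look-alike or the bystanders. The forces read out after each move stayed at or below about 21 N.

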